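Unstack the batteries into their charging cradles

ROBOT

A 7-joint arm with a two-finger parallel gripper is mounted at the origin on the work surface. World frame = base frame: x ahead of the robot, y to its left, z up, the work surface at z = 0. Lengths are in mm, angles in rad, forces in N, time in s.
With the tool pointing down it reaches from about 425 to 875 mm from the base axis. Payload 4.7 kg.
Tool frame: the origin (TCP) lies on the centre line of the jaws, within the pads' length; the fingertips stand 22 mm ahead of it and the grasp point (between the pads) lies 3 mm ahead of it (env.finger_overhang is the distance from the TCP to the fingertips, in mm); z points along the fingers, x is the direction in which the jaws open and shut, and the axes are right-handed (so a half turn about z gives the same grasp; the last joint's range is limited). The gripper opens to 85 mm and grips with 20 to 120 N. Pads are 22 mm wide; open, the fingers measure 114 mm over their backs; the gripper's body (76 mm by 85 mm) begins 54 mm behind the grasp point. The pads swing forward as they close: fully open they stand 13 mm farther back than shut.
Start: joints at [-1.233, 0.321, -0.07, 1.45, 0.023, 1.371, -0.057], TCP at [206.837, 616.231, 253.349] pointing down, gripper open.
Joint ranges: [-2.86, 2.86], [-0.3, 2.09], [-1.38, 1.24], [0.06, 2.45], [-1.56, 4.7], [0.09, 2.05], [-2.69, 2.69]. Speed limits (rad/s): [2.57, 2.57, 3.14, 3.14, 3.14, 3.14, 3.14].

INTERFACE

Orientations are given as a unit quaternion [w, x, y, z].
In Python, from bench import env, vision gives the robot as it stands.
- The arm moves only by the shell command python3 -m creep 'ROWS' [OPENING] [FORCE]. ROWS is JSON, a list of rows, each an object of numbers: "x", "y", "z": the shift along the tool's x, y, z in m; "wx", "wy", "wz": the turn, a rotation vector about the tool's x, y, z in degrees. A call has 1 to 20 rows; each row is the pose to reach, as a shift and turn from the pose commanded when the call began, along the tool's axes at that moment; what a row does not reach only later rows make up. A row lasts 1/10 s, in which the tool goes at most 50 mm and 8.59 degrees, less where a joint would pass 70% of its speed; a pose out of reach is approached as far as the arm can. A call with a gripper value outside its range is refused whole. OPENING is the opening, from 0 (shut) to 1 (fully open), set as the call begins (- or left out, the last holds). The fingers move at their own pace and stop on an object; FORCE is the grip in N (left out, the last holds). Time passes only in rows, so rows that repeat a pose let the fingers close. It gives the time, the measured TCP pose, the force and the opening at its end, in the units of the state.
- env.get_state(): the state, without advancing time (a new reading comes with each control period).
- vision.read_camera(name): name is "side" or "top"; returns a dict with "img" (480x640x3 uint8, red, green, blue), "z_map" (480x640 float32, mm along the optical axis (not along the pixel's ray), 0 where there is no reading), "K" (3x3 intrinsics, pixels), "world_from_camera" (4x4, takes a point from camera to world coordinates). Camera axes: x right, y down, z forward; pixel columns grow to the right and rows downward; lengths in mm; the calibration is good to about 2 mm. A picture is of the moment at which its call begins.
- env.sign_off(): hands the job in, once; it reports no verdict.
The state is a dict: "clock": time; "joints": joint angles; "joint_velocities": joint speeds; "tau": joint torques, N m; "eef_pos": TCP position; "ee_rot": TCP orientation; "force": force on the tool from outside, world axes, zero at the start; "moment": the same for the moment, N m; "grip_width": finger opening in mm.
Only numpy, scipy, OpenCV 4.12 (cv2) and the standard library are available. Lean on these libraries where they do the work, as an engineer would, in place of code of your own. Each camera call takes 0.05 s, during which the arm holds its last target.

TASK

Four returned batteries are stacked crosswise on the rubber mat. Take the stack apart from the top and set each battery, lid up and flat, inside the rim of the charging cradle of its own lid colour. Do not drop or tip over any battery, and leave the multimeter and the parts tub where they are.

Things in the scene. Friction and masses are not known exactly. Their poses are not given: they have to be found in the camera images.
- blue: Sealed battery, solid block 110 x 36 x 52 mm (its x, y, z), about 0.5 kg, light grey with a blue lid (top 14 mm). Origin: centre of its underside; z up; ends alike. In the lower layer: blue and green lie parallel, 40 mm (+-7) between their facing sides, on a fixed 4 mm black mat 130 mm square; the upper two lie across them.
- green: Sealed battery, solid block 110 x 36 x 52 mm (its x, y, z), about 0.5 kg, light grey with a green lid (top 14 mm). Origin: centre of its underside; z up; ends alike. In the lower layer: blue and green lie parallel, 40 mm (+-7) between their facing sides, on a fixed 4 mm black mat 130 mm square; the upper two lie across them.
- red: Sealed battery, solid block 110 x 36 x 52 mm (its x, y, z), about 0.5 kg, light grey with a red lid (top 14 mm). Origin: centre of its underside; z up; ends alike. In the upper layer: red and yellow lie crosswise on the lower two, undersides 56 mm above the bench, 40 mm (+-7) between their facing sides.
- yellow: Sealed battery, solid block 110 x 36 x 52 mm (its x, y, z), about 0.5 kg, light grey with a yellow lid (top 14 mm). Origin: centre of its underside; z up; ends alike. In the upper layer: red and yellow lie crosswise on the lower two, undersides 56 mm above the bench, 40 mm (+-7) between their facing sides.
- cradle_blue: Charging cradle, blue floor and end block, fixed: open pocket 126 x 52 mm (its x, y), floor 6 mm above the bench, black rim 6 mm thick, its top 14 mm above the bench. Outside the rim at +x: end block 22 mm long, 64 wide, 30 high. Origin: under the pocket's centre, at bench height; z up. A battery lies in it lengthwise, either way round.
- cradle_green: Charging cradle, green floor and end block, fixed: open pocket 126 x 52 mm (its x, y), floor 6 mm above the bench, black rim 6 mm thick, its top 14 mm above the bench. Outside the rim at +x: end block 22 mm long, 64 wide, 30 high. Origin: under the pocket's centre, at bench height; z up. A battery lies in it lengthwise, either way round.
- cradle_red: Charging cradle, red floor and end block, fixed: open pocket 126 x 52 mm (its x, y), floor 6 mm above the bench, black rim 6 mm thick, its top 14 mm above the bench. Outside the rim at +x: end block 22 mm long, 64 wide, 30 high. Origin: under the pocket's centre, at bench height; z up. A battery lies in it lengthwise, either way round.
- cradle_yellow: Charging cradle, yellow floor and end block, fixed: open pocket 126 x 52 mm (its x, y), floor 6 mm above the bench, black rim 6 mm thick, its top 14 mm above the bench. Outside the rim at +x: end block 22 mm long, 64 wide, 30 high. Origin: under the pocket's centre, at bench height; z up. A battery lies in it lengthwise, either way round.
- meter: Bystander: orange multimeter lying on the bench beyond the cradles, 130 x 66 x 45 mm (x, y, z), loose. Origin: centre of its underside.
- tub: Bystander: open grey tub of spare fuses on the bench beyond the cradles, 110 x 80 x 45 mm (x, y, z), loose. Origin: centre of its underside.
Things that resemble listed ones, but are neither listed nor needed, are in the scene too. What is shaped like the cradle_green but pink is not meant.

How it is judged:
By the outcome, as a careful person would: the job done as asked, in the order asked, and still so for the second after the job is handed in, with the robot touching nothing.
It also fails if it takes over 120 s, if anything falls off the work surface, if the arm or the gripper's body presses on something with over 40 N, if the wrist force passes 120 N, or if a joint passes its speed limit or range.

## Working session

There is one attempt and no reset: what is moved stays moved. The work goes in short steps, Python scripts to look and compute and a shell command to move; the robot and the scene stay as the last step left them, time stands still between calls to the robot, and variables do not carry over. Pictures are saved under pics/ and viewed, and the job is handed in when it is done.

```bash
ls; mkdir -p pics; python3 - <<'E'
from bench import env, vision
import cv2, numpy as np
for n in ["top","side"]:
    d=vision.read_camera(n); cv2.imwrite(f"pics/{n}0.png",d["img"][:,:,::-1]); np.savez(f"{n}0.npz",**d)
    print(n,d["K"],d["world_from_camera"].round(3))
s=env.get_state(); print({k:np.round(v,3) for k,v in s.items()})
E
```

```text
pics
top [[541.57698276   0.         318.10836912]
 [  0.         541.57698276 241.73105134]
 [  0.           0.           1.        ]] [[-1.000000e-02 -9.890000e-01  1.470000e-01  3.713800e+02]
 [-1.000000e+00  1.100000e-02  9.000000e-03 -7.784000e+00]
 [-1.000000e-02 -1.470000e-01 -9.890000e-01  1.117726e+03]
 [ 0.000000e+00  0.000000e+00  0.000000e+00  1.000000e+00]]
side [[513.0487903    0.         307.10910348]
 [  0.         513.0487903  244.10733791]
 [  0.           0.           1.        ]] [[ 7.45000e-01 -3.75000e-01  5.52000e-01 -7.49900e+00]
 [-6.67000e-01 -4.28000e-01  6.10000e-01 -5.79034e+02]
 [ 7.00000e-03 -8.22000e-01 -5.69000e-01  6.05833e+02]
 [ 0.00000e+00  0.00000e+00  0.00000e+00  1.00000e+00]]
{'clock': np.float64(0.1), 'joints': array([-1.233,  0.322, -0.07 ,  1.452,  0.023,  1.371, -0.057]), 'joint_velocities': array([-0.   , -0.002, -0.   , -0.001,  0.001, -0.   , -0.001]), 'tau': array([ 0.0000e+00, -4.9488e+01, -3.8400e-01, -3.1521e+01,  1.3000e-02,
        7.0000e-03, -0.0000e+00]), 'eef_pos': array([206.73 , 615.784, 252.336]), 'ee_rot': array([ 0.001,  0.812,  0.584, -0.001]), 'force': array([-0.231,  0.645,  0.088]), 'moment': array([ 0.033,  0.002, -0.025]), 'grip_width': np.float64(85.516)}
```

View pics/top0.png

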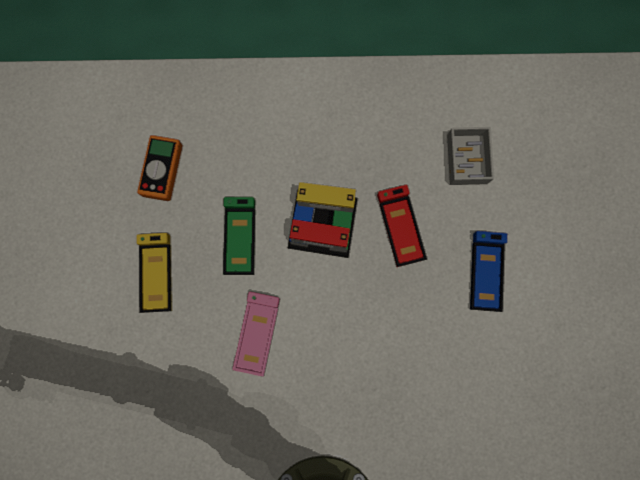

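View pics/side0.png

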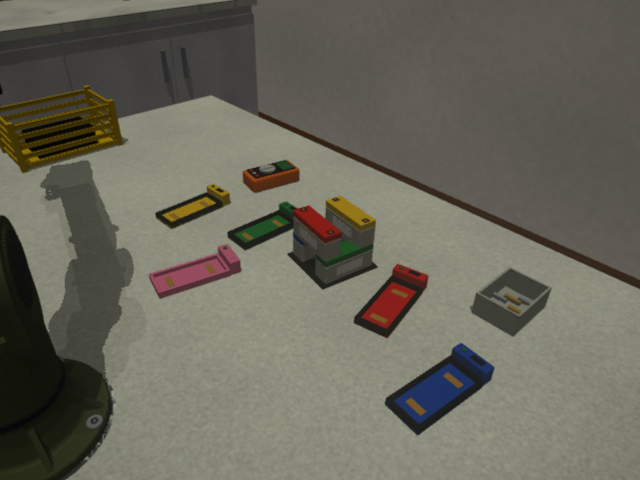

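Top view: red lid about (320,233), yellow (325,195), blue (304,215) and green (342,218) below. The cradles are red (402,228), blue (488,275), green (239,240) and yellow (155,275). The pink one at (256,333) is the decoy. Next, an enlarged crop and segmentation to measure them.

```bash
cat > h.py <<'E'
import numpy as np, cv2
from bench import env, vision
def cloud(d):
    z=d["z_map"].astype(float);K=d["K"];T=d["world_from_camera"]
    v,u=np.indices(z.shape)
    P=np.stack([(u-K[0,2])/K[0,0]*z,(v-K[1,2])/K[1,1]*z,z],-1)
    W=P@T[:3,:3].T+T[:3,3]; W[z==0]=np.nan; return W
def masks(img):
    h=cv2.cvtColor(img,cv2.COLOR_RGB2HSV).astype(int);H,S,V=h[...,0],h[...,1],h[...,2]
    ok=(S>150)&(V>40)
    return dict(red=ok&((H<5)|(H>174)),yellow=ok&(H>20)&(H<32),green=ok&(H>50)&(H<85),blue=ok&(H>100)&(H<125))
def rect(W,m):
    p=W[m].astype(np.float32)[:,:2]
    (c,s,a)=cv2.minAreaRect(p)
    if s[0]<s[1]: s=(s[1],s[0]); a+=90
    a=(a+90)%180-90
    return np.round(c,1),np.round(s,1),round(a,1)
E
python3 - <<'E'
from h import *
d=dict(np.load("top0.npz")); W=cloud(d); M=masks(d["img"])
for n,m in M.items():
    k,l,st,ce=cv2.connectedComponentsWithStats(m.astype(np.uint8))
    for i in range(1,k):
        if st[i,4]<60: continue
        mm=(l==i)&np.isfinite(W[...,2])
        z=W[...,2][mm]
        print(n,ce[i].round(),st[i,4],"z",np.percentile(z,[5,50,95]).round(),rect(W,mm), np.median(W[mm],0).round(1))
cv2.imwrite("pics/c1.png",cv2.resize(d["img"][170:270,270:440,::-1],None,fx=4.5,fy=4.5,interpolation=cv2.INTER_CUBIC))
cv2.imwrite("pics/c2.png",cv2.resize(d["img"][180:320,130:270,::-1],None,fx=4,fy=4,interpolation=cv2.INTER_CUBIC))
E
```

```text
Traceback (most recent call last):
  File "h.py", line 14, in rect
    (c,s,a)=cv2.minAreaRect(p)
            ~~~~~~~~~~~~~~~^^^
cv2.error: OpenCV(4.12.0) /io/opencv/modules/imgproc/src/convhull.cpp:143: error: (-215:Assertion failed) total >= 0 && (depth == CV_32F || depth == CV_32S) in function 'convexHull'
```

```bash
sed -i 's/p=W\[m\].astype(np.float32)\[:,:2\]/p=np.ascontiguousarray(W[m][:,:2],dtype=np.float32)/' h.py
cat > seg.py <<'E'
from h import *
import sys
def run(d):
    W=cloud(d); M=masks(d["img"])
    for n,m in M.items():
        k,l,st,ce=cv2.connectedComponentsWithStats(m.astype(np.uint8))
        for i in range(1,k):
            if st[i,4]<60: continue
            mm=(l==i)&np.isfinite(W[...,2])
            z=W[...,2][mm]
            if len(z)<50: continue
            print(n,ce[i].round(),st[i,4],"z",np.percentile(z,[5,50,95]).round(),*rect(W,mm), np.median(W[mm],0).round(1))
E
python3 - <<'E'
from seg import *
d=dict(np.load("top0.npz"));run(d)
cv2.imwrite("pics/c1.png",cv2.resize(d["img"][170:270,270:440,::-1],None,fx=4.5,fy=4.5,interpolation=cv2.INTER_CUBIC))
cv2.imwrite("pics/c2.png",cv2.resize(d["img"][180:320,130:270,::-1],None,fx=4,fy=4,interpolation=cv2.INTER_CUBIC))
E
```

```text
red [393. 193.] 296 z [17. 29. 32.] [ 633.3 -153.7] [61.3 21.6] -76.5 [ 630.8 -151.    29. ]
red [403. 231.] 1341 z [ 2.  6. 12.] [ 556.7 -173. ] [128.   55.1] 13.8 [ 556.7 -173.3    6. ]
red [319. 233.] 1057 z [103. 107. 111.] [549.6   2.6] [118.3  55.9] 79.8 [ 5.381e+02 -5.000e-01  1.074e+02]
yellow [326. 195.] 1016 z [103. 107. 111.] [612.9 -11. ] [123.1  38.7] 79.2 [611.4 -14.6 107.4]
yellow [153. 239.] 322 z [16. 28. 32.] [544.  341.2] [63.2 21.1] -86.9 [542.1 339.8  28.3]
yellow [154. 278.] 1461 z [ 2.  5. 10.] [464.7 338.8] [127.9  55.9] 3.1 [464.6 340.7   5.2]
green [239. 203.] 218 z [21. 29. 32.] [617.2 165.3] [60.5 18.5] 88.9 [614.8 166.8  28.8]
green [342. 219.] 261 z [52. 56. 58.] [579.4 -46.5] [38.1 37.6] -9.6 [574.9 -46.3  55.6]
green [238. 241.] 1214 z [ 2.  6. 10.] [539.5 167.1] [126.3  51.7] -1.0 [539.6 168.5   5.5]
blue [303. 213.] 250 z [52. 55. 59.] [595.3  32.8] [41.6 41.3] -12.4 [587.9  31.6  55.5]
blue [490. 237.] 268 z [21. 29. 33.] [ 538.8 -348.8] [62. 20.] 83.5 [ 536.8 -345.7   29.3]
blue [487. 277.] 1319 z [ 2.  6. 11.] [ 460.5 -342. ] [127.  55.] -4.4 [ 459.7 -343.4    6. ]
```

View pics/c1.png

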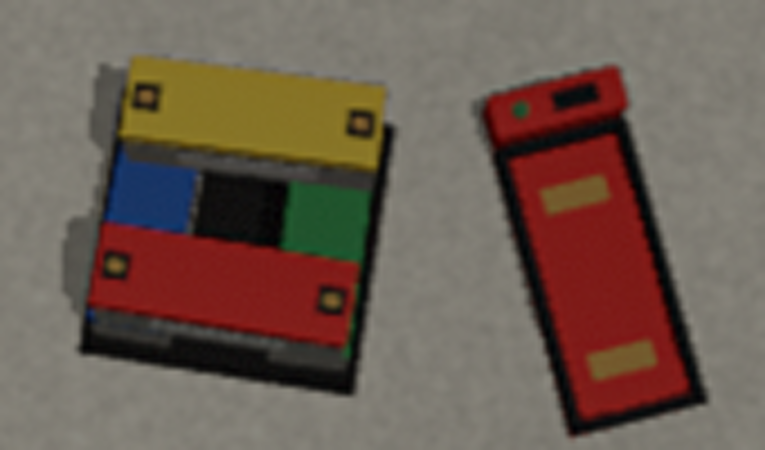

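View pics/c2.png

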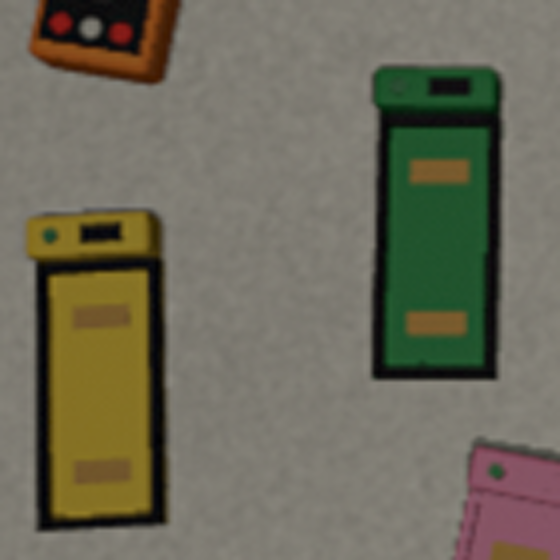

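```bash
cat >> h.py <<'E'
def px2w(d,u,v,z):
    K=d["K"];T=d["world_from_camera"]
    r=T[:3,:3]@np.array([(u-K[0,2])/K[0,0],(v-K[1,2])/K[1,1],1.]); o=T[:3,3]
    return (o+r*(z-o[2])/r[2])
def quad(d,pts,z,org,f):
    w=np.array([px2w(d,(u+.5)/f-.5+org[0],(v+.5)/f-.5+org[1],z)[:2] for u,v in pts])
    c=w.mean(0); e=(w[1]-w[0]+w[2]-w[3])/2; g=(w[3]-w[0]+w[2]-w[1])/2
    print(c.round(1),"sides",np.linalg.norm(e).round(1),np.linalg.norm(g).round(1),"ang e",np.degrees(np.arctan2(e[1],e[0])).round(1),"ang g",np.degrees(np.arctan2(g[1],g[0])).round(1))
    return w
E
python3 - <<'E'
from h import *
d=dict(np.load("top0.npz"))
quad(d,[(130,57),(386,88),(378,168),(120,137)],108,(270,170),4.5)
quad(d,[(104,225),(360,262),(349,348),(87,309)],108,(270,170),4.5)
print("red cradle floor"); quad(d,[(510,152),(615,126),(690,398),(583,422)],6,(270,170),4.5)
print("blue end y"); 
for p in [(196,168),(188,235),(285,178),(278,243)]: print(px2w(d,p[0]/4.5+270,p[1]/4.5+170,56).round(1))
W=cloud(d);M=masks(d["img"])
for n,zr in (("red",(100,115)),("yellow",(100,115))):
    m=M[n]&(W[...,2]>95)
    m=cv2.morphologyEx(m.astype(np.uint8),cv2.MORPH_OPEN,np.ones((3,3),np.uint8))
    c=max(cv2.findContours(m,0,2)[0],key=cv2.contourArea)
    q=np.array([px2w(d,*p,108)[:2] for p in c[:,0]],np.float32); print(n,cv2.minAreaRect(q))
# side view
s=dict(np.load("side0.npz"))
cv2.imwrite("pics/s1.png",cv2.resize(s["img"][185:295,280:440,::-1],None,fx=5,fy=5,interpolation=cv2.INTER_CUBIC))
E
```

```text
[612.1 -14.4] sides 109.9 35.0 ang e -97.7 ang g 173.1
[537.7  -1.6] sides 110.0 36.6 ang e -99.1 ang g 170.2
red cradle floor
[ 558.3 -173.9] sides 50.5 130.8 ang e -77.2 ang g -166.7
blue end y
[598.7  10.3  56. ]
[568.4  14.1  56. ]
[593.7 -29.2  56. ]
[564.4 -25.7  56. ]
red ((538.5242309570312, -0.5482444763183594), (107.79768371582031, 37.51023483276367), 80.17279815673828)
yellow ((611.3268432617188, -14.802921295166016), (109.76593780517578, 35.843421936035156), 81.97750854492188)
```

View pics/s1.png

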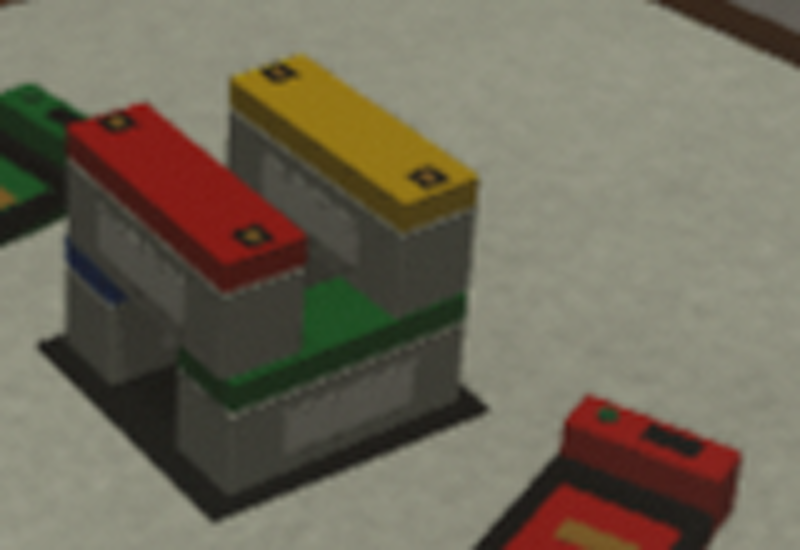

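The crops show four clear lids: yellow at the back, red in front, blue and green below, plus the red cradle. The measured lid size is 110 x 36 at z = 108, which matches the description. Next I'll compute precise cradle centres and write the offset helper.

```bash
cat >> h.py <<'E'
from scipy.spatial.transform import Rotation as Ro
def plan(x,y,z,yaw):
    """offset from present measured pose to TCP (x,y,z), jaw axis at yaw deg (or +180)"""
    s=env.get_state();p=np.array(s["eef_pos"]);q=s["ee_rot"];R=Ro.from_quat([q[1],q[2],q[3],q[0]])
    T=Ro.from_matrix(np.array([[np.cos(np.radians(yaw)),np.sin(np.radians(yaw)),0],[np.sin(np.radians(yaw)),-np.cos(np.radians(yaw)),0],[0,0,-1]]).T if False else np.column_stack([[np.cos(np.radians(yaw)),np.sin(np.radians(yaw)),0],[np.sin(np.radians(yaw)),-np.cos(np.radians(yaw)),0],[0,0,-1]]))
    sh=R.inv().apply(np.array([x,y,z])-p); w=np.degrees((R.inv()*T).as_rotvec())
    t=R.as_matrix()[:,0]
    print("t",round(float(s["clock"]),2),"tcp",p.round(1),"yaw",np.degrees(np.arctan2(t[1],t[0])).round(1),"F",np.round(s["force"],1),"w",round(float(s["grip_width"]),1))
    print("shift m",(sh/1000).round(4),"turn deg",w.round(1),"j",np.round(s["joints"],2))
E
python3 - <<'E'
from h import *
d=dict(np.load("top0.npz"));W=cloud(d);M=masks(d["img"])
for n,m in M.items():
    m=m&(W[...,2]<16)
    m=cv2.morphologyEx(m.astype(np.uint8),cv2.MORPH_CLOSE,np.ones((3,3),np.uint8))
    m=cv2.morphologyEx(m.astype(np.uint8),cv2.MORPH_OPEN,np.ones((5,5),np.uint8))
    c=max(cv2.findContours(m,0,2)[0],key=cv2.contourArea)
    q=np.array([px2w(d,*p,6)[:2] for p in c[:,0]],np.float32); print(n,cv2.minAreaRect(q))
plan(611.8,-14.6,210,-8)
E
```

```text
red ((557.2529296875, -173.38755798339844), (127.2033920288086, 53.24526596069336), 13.825194358825684)
yellow ((464.97955322265625, 340.1220703125), (127.76744842529297, 51.99565505981445), 2.1858928203582764)
green ((539.27978515625, 167.4638671875), (51.59196090698242, 124.02918243408203), 89.37909698486328)
blue ((460.7458190917969, -343.5282287597656), (51.51066970825195, 126.36078643798828), 84.8383560180664)
t 0.1 tcp [206.7 615.8 252.3] yaw 71.4 F [-0.2  0.6  0.1] w 85.5
shift m [-0.4687  0.5846  0.0432] turn deg [ 0.1  0.1 79.4] j [-1.23  0.32 -0.07  1.45  0.02  1.37 -0.06]
```

```bash
python3 -m creep '[{"x":-0.01,"y":0.012,"wz":2},{"x":-0.03,"y":0.037,"wz":5},{"x":-0.055,"y":0.069,"wz":9},{"x":-0.08,"y":0.1,"wz":13},{"x":-0.11,"y":0.137,"wz":18},{"x":-0.14,"y":0.175,"wz":23},{"x":-0.17,"y":0.212,"wz":28},{"x":-0.2,"y":0.249,"wz":33},{"x":-0.23,"y":0.287,"wz":38},{"x":-0.26,"y":0.324,"wz":43},{"x":-0.29,"y":0.362,"wz":48},{"x":-0.32,"y":0.4,"wz":53},{"x":-0.35,"y":0.437,"wz":58},{"x":-0.38,"y":0.474,"wz":63},{"x":-0.405,"y":0.505,"wz":68},{"x":-0.43,"y":0.536,"wz":72},{"x":-0.45,"y":0.561,"z":0.02,"wz":76},{"x":-0.463,"y":0.577,"z":0.035,"wz":78},{"x":-0.469,"y":0.585,"z":0.043,"wz":79.4},{"x":-0.469,"y":0.585,"z":0.043,"wz":79.4}]' 0.7; python3 -c "
from h import *
plan(611.8,-14.6,93,-8)"
```

```text
t 0.1 tcp [206.7 615.8 252.3] yaw 71.4 F [-0.2  0.6  0.1] w 85.5
shift m [-0.4685  0.5846  0.1602] turn deg [ 0.1  0.1 79.4] j [-1.23  0.32 -0.07  1.45  0.02  1.37 -0.06]$[0]: bad value
```

```bash
python3 -m creep '[{"x":0,"y":0,"z":0,"wx":0,"wy":0,"wz":0}]' 0.7; echo; python3 -m creep --help | head -20
```

```text
clock: 0.2
eef_pos: [206.8, 615.9, 252.6]
ee_rot: [0.0, 0.812, 0.584, -0.0]
force: [0.2, -0.1, 0.3]
grip_width: 73.3
invalid input: not JSON, or not a number
```

All six keys are needed in each row.

```bash
python3 -m creep '[{"x":-0.01,"y":0.012,"z":0,"wx":0,"wy":0,"wz":2},{"x":-0.03,"y":0.037,"z":0,"wx":0,"wy":0,"wz":5},{"x":-0.055,"y":0.069,"z":0,"wx":0,"wy":0,"wz":9},{"x":-0.08,"y":0.1,"z":0,"wx":0,"wy":0,"wz":13},{"x":-0.11,"y":0.137,"z":0,"wx":0,"wy":0,"wz":18},{"x":-0.14,"y":0.175,"z":0,"wx":0,"wy":0,"wz":23},{"x":-0.17,"y":0.212,"z":0,"wx":0,"wy":0,"wz":28},{"x":-0.2,"y":0.249,"z":0,"wx":0,"wy":0,"wz":33},{"x":-0.23,"y":0.287,"z":0,"wx":0,"wy":0,"wz":38},{"x":-0.26,"y":0.324,"z":0,"wx":0,"wy":0,"wz":43},{"x":-0.29,"y":0.362,"z":0,"wx":0,"wy":0,"wz":48},{"x":-0.32,"y":0.4,"z":0,"wx":0,"wy":0,"wz":53},{"x":-0.35,"y":0.437,"z":0,"wx":0,"wy":0,"wz":58},{"x":-0.38,"y":0.474,"z":0,"wx":0,"wy":0,"wz":63},{"x":-0.405,"y":0.505,"z":0,"wx":0,"wy":0,"wz":68},{"x":-0.43,"y":0.536,"z":0,"wx":0,"wy":0,"wz":72},{"x":-0.45,"y":0.561,"z":0.02,"wx":0,"wy":0,"wz":76},{"x":-0.463,"y":0.577,"z":0.035,"wx":0,"wy":0,"wz":78},{"x":-0.469,"y":0.585,"z":0.043,"wx":0,"wy":0,"wz":79.4},{"x":-0.469,"y":0.585,"z":0.043,"wx":0,"wy":0,"wz":79.4}]' 0.7; python3 -c "
from h import *
plan(611.8,-14.6,93,-8)"
```

```text
clock: 2.2
eef_pos: [611.3, -16.5, 209.1]
ee_rot: [0.0, 0.997, -0.071, -0.001]
force: [-0.0, 0.3, 0.3]
grip_width: 59.8
t 2.2 tcp [611.3 -16.5 209.1] yaw -8.2 F [-0.   0.3  0.3] w 59.8
shift m [ 0.0005 -0.002   0.1161] turn deg [ 0.1  0.1 -0.2] j [-0.48  0.29  0.57  1.63 -0.16  1.27 -0.03]
```

```bash
python3 -m creep '[{"x":0.0005,"y":-0.002,"z":0.015,"wx":0,"wy":0,"wz":0},{"x":0.0005,"y":-0.002,"z":0.035,"wx":0,"wy":0,"wz":0},{"x":0.0005,"y":-0.002,"z":0.055,"wx":0,"wy":0,"wz":0},{"x":0.0005,"y":-0.002,"z":0.075,"wx":0,"wy":0,"wz":0},{"x":0.0005,"y":-0.002,"z":0.09,"wx":0,"wy":0,"wz":0},{"x":0.0005,"y":-0.002,"z":0.102,"wx":0,"wy":0,"wz":0},{"x":0.0005,"y":-0.002,"z":0.11,"wx":0,"wy":0,"wz":0},{"x":0.0005,"y":-0.002,"z":0.115,"wx":0,"wy":0,"wz":0},{"x":0.0005,"y":-0.002,"z":0.115,"wx":0,"wy":0,"wz":0}]'; python3 -c "
from h import *
plan(611.8,-14.6,93,-8)
d=vision.read_camera('side');cv2.imwrite('pics/s2.png',cv2.resize(d['img'][150:300,240:440,::-1],None,fx=4,fy=4,interpolation=cv2.INTER_CUBIC))
d=vision.read_camera('top');cv2.imwrite('pics/t2.png',cv2.resize(d['img'][150:290,230:430,::-1],None,fx=4,fy=4,interpolation=cv2.INTER_CUBIC))"
```

```text
clock: 3.1
eef_pos: [612.9, -12.5, 95.0]
ee_rot: [-0.0, 0.998, -0.069, -0.0]
force: [-0.7, -0.6, -0.1]
grip_width: 59.8
t 3.1 tcp [612.9 -12.5  95. ] yaw -7.9 F [-0.7 -0.6 -0.1] w 59.8
shift m [-0.0008  0.0022  0.002 ] turn deg [-0.   0.   0.1] j [-0.46  0.4   0.53  1.74 -0.23  1.06  0.01]
```

View pics/s2.png

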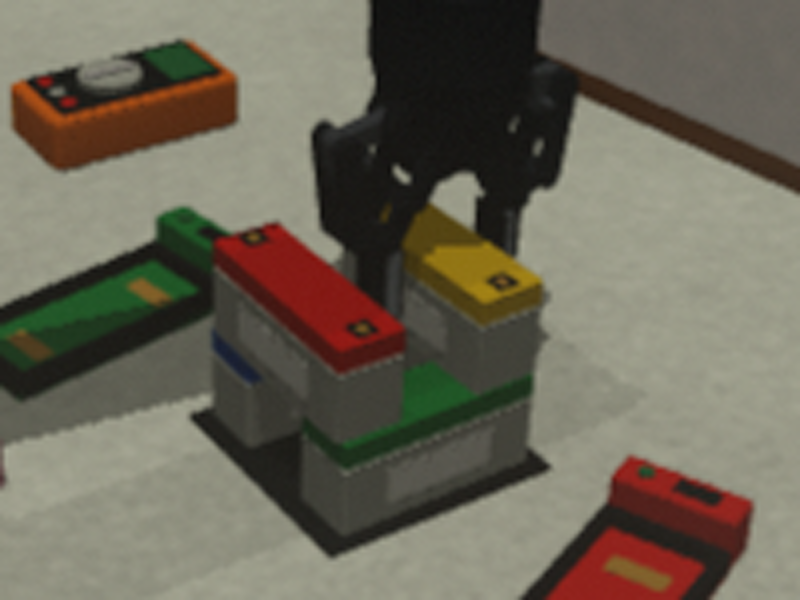

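The fingers straddle yellow at crop (390–510, 230), and red is untouched. I'll close and lift slightly.

```bash
python3 -m creep '[{"x":0,"y":0,"z":0,"wx":0,"wy":0,"wz":0},{"x":0,"y":0,"z":0,"wx":0,"wy":0,"wz":0},{"x":0,"y":0,"z":0,"wx":0,"wy":0,"wz":0},{"x":0,"y":0,"z":0,"wx":0,"wy":0,"wz":0},{"x":0,"y":0,"z":0,"wx":0,"wy":0,"wz":0},{"x":0,"y":0,"z":0,"wx":0,"wy":0,"wz":0},{"x":0,"y":0,"z":-0.002,"wx":0,"wy":0,"wz":0},{"x":0,"y":0,"z":-0.006,"wx":0,"wy":0,"wz":0},{"x":0,"y":0,"z":-0.012,"wx":0,"wy":0,"wz":0},{"x":0,"y":0,"z":-0.02,"wx":0,"wy":0,"wz":0},{"x":0,"y":0,"z":-0.03,"wx":0,"wy":0,"wz":0},{"x":0,"y":0,"z":-0.04,"wx":0,"wy":0,"wz":0},{"x":0,"y":0,"z":-0.05,"wx":0,"wy":0,"wz":0},{"x":0,"y":0,"z":-0.058,"wx":0,"wy":0,"wz":0},{"x":0,"y":0,"z":-0.06,"wx":0,"wy":0,"wz":0}]' 0 60; python3 -c "
from h import *
d=vision.read_camera('side');cv2.imwrite('pics/s3.png',cv2.resize(d['img'][100:300,220:480,::-1],None,fx=3,fy=3,interpolation=cv2.INTER_CUBIC))
plan(465,340,155,92.4)"
```

```text
clock: 4.7
eef_pos: [613.8, -12.6, 156.9]
ee_rot: [-0.0, 0.998, -0.069, 0.001]
force: [0.8, -0.8, -4.9]
grip_width: 35.2
t 4.75 tcp [613.6 -12.6 156.6] yaw -8.0 F [ 0.7  0.1 -3.9] w 35.1
shift m [-0.1959 -0.3287  0.0015] turn deg [ 1.000e-01 -1.000e-01 -1.004e+02] j [-0.48  0.34  0.55  1.69 -0.19  1.17 -0.01]
```

View pics/s3.png

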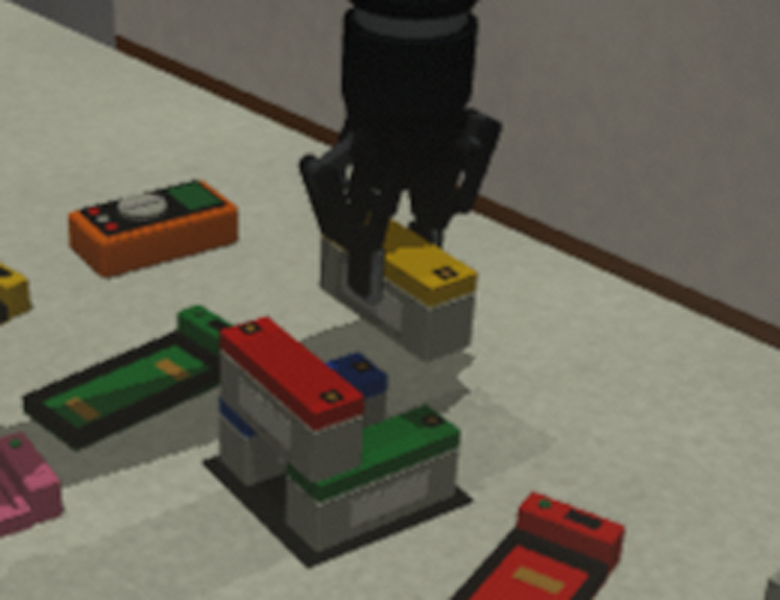

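Yellow is held level and clear of the stack. Carrying it to the yellow cradle with a slight extra lift.

```bash
python3 -m creep '[{"x":-0.002,"y":-0.003,"z":-0.006,"wx":0,"wy":0,"wz":0},{"x":-0.006,"y":-0.01,"z":-0.015,"wx":0,"wy":0,"wz":-2},{"x":-0.013,"y":-0.022,"z":-0.025,"wx":0,"wy":0,"wz":-6},{"x":-0.023,"y":-0.039,"z":-0.03,"wx":0,"wy":0,"wz":-11},{"x":-0.035,"y":-0.059,"z":-0.03,"wx":0,"wy":0,"wz":-17},{"x":-0.048,"y":-0.08,"z":-0.03,"wx":0,"wy":0,"wz":-24},{"x":-0.061,"y":-0.102,"z":-0.03,"wx":0,"wy":0,"wz":-31},{"x":-0.075,"y":-0.126,"z":-0.03,"wx":0,"wy":0,"wz":-38},{"x":-0.089,"y":-0.149,"z":-0.03,"wx":0,"wy":0,"wz":-45},{"x":-0.103,"y":-0.172,"z":-0.03,"wx":0,"wy":0,"wz":-52},{"x":-0.117,"y":-0.196,"z":-0.03,"wx":0,"wy":0,"wz":-59},{"x":-0.131,"y":-0.219,"z":-0.03,"wx":0,"wy":0,"wz":-66},{"x":-0.145,"y":-0.243,"z":-0.03,"wx":0,"wy":0,"wz":-73},{"x":-0.158,"y":-0.265,"z":-0.03,"wx":0,"wy":0,"wz":-80},{"x":-0.17,"y":-0.285,"z":-0.03,"wx":0,"wy":0,"wz":-87},{"x":-0.181,"y":-0.303,"z":-0.03,"wx":0,"wy":0,"wz":-93},{"x":-0.189,"y":-0.317,"z":-0.03,"wx":0,"wy":0,"wz":-97},{"x":-0.194,"y":-0.325,"z":-0.03,"wx":0,"wy":0,"wz":-99.5},{"x":-0.196,"y":-0.329,"z":-0.03,"wx":0,"wy":0,"wz":-100.4},{"x":-0.196,"y":-0.329,"z":-0.03,"wx":0,"wy":0,"wz":-100.4}]'; python3 -c "
from h import *
plan(465,340,45,92.4)
d=vision.read_camera('top');np.savez('t4.npz',**d);cv2.imwrite('pics/t4.png',cv2.resize(d['img'][180:340,80:280,::-1],None,fx=3.5,fy=3.5,interpolation=cv2.INTER_CUBIC))"
```

```text
clock: 6.75
eef_pos: [464.3, 340.5, 185.5]
ee_rot: [0.0, 0.692, 0.722, 0.0]
force: [-1.2, 0.9, -5.1]
grip_width: 35.1
t 6.75 tcp [464.3 340.5 185.5] yaw 92.5 F [-1.2  0.9 -5.1] w 35.1
shift m [-0.0005  0.0007  0.1405] turn deg [0.  0.  0.1] j [-0.8   0.21  0.14  1.74 -0.03  1.2   0.96]
```

View pics/t4.png

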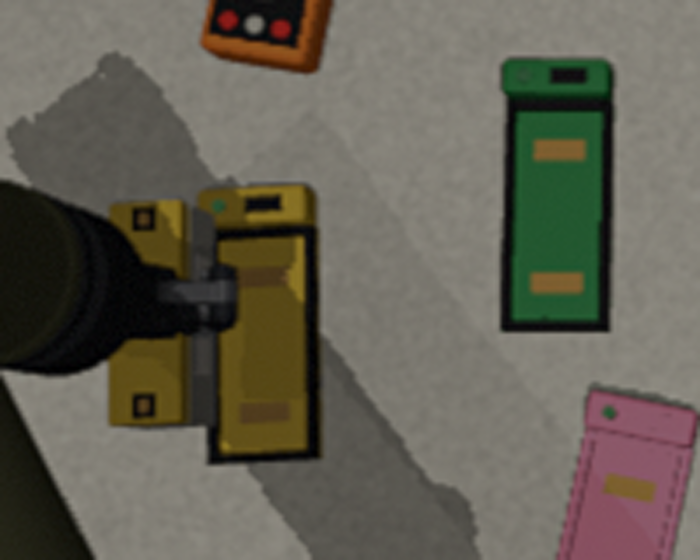

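```bash
python3 -c "
from h import *
d=dict(np.load('t4.npz'))
quad(d,[(108,203),(184,201),(186,424),(110,427)],198,(80,180),3.5)
print(cloud(d)[180+int(300/3.5),80+int(120/3.5)], cloud(d)[180+int(390/3.5),80+int(170/3.5)])
"
```

```text
[464.5 337.1] sides 37.2 109.8 ang e -88.7 ang g -177.0
[458.14642768 302.54498974 321.17669211] [426.96961003 325.17924483 196.39523742]
```

Lid centre measures (464.5, 337), against the pocket at (465, 340). Size is 110 x 37, so the fit is good. Descending with a 2 mm correction.

```bash
python3 -m creep '[{"x":0.0015,"y":0,"z":0.008,"wx":0,"wy":0,"wz":0},{"x":0.0015,"y":0,"z":0.025,"wx":0,"wy":0,"wz":0},{"x":0.0015,"y":0,"z":0.045,"wx":0,"wy":0,"wz":0},{"x":0.0015,"y":0,"z":0.065,"wx":0,"wy":0,"wz":0},{"x":0.0015,"y":0,"z":0.085,"wx":0,"wy":0,"wz":0},{"x":0.0015,"y":0,"z":0.1,"wx":0,"wy":0,"wz":0},{"x":0.0015,"y":0,"z":0.112,"wx":0,"wy":0,"wz":0},{"x":0.0015,"y":0,"z":0.12,"wx":0,"wy":0,"wz":0},{"x":0.0015,"y":0,"z":0.126,"wx":0,"wy":0,"wz":0},{"x":0.0015,"y":0,"z":0.13,"wx":0,"wy":0,"wz":0},{"x":0.0015,"y":0,"z":0.133,"wx":0,"wy":0,"wz":0},{"x":0.0015,"y":0,"z":0.133,"wx":0,"wy":0,"wz":0}]'; python3 -c "
from h import *
plan(465,340,45,92.4)
d=vision.read_camera('side');cv2.imwrite('pics/s5.png',cv2.resize(d['img'][100:260,100:340,::-1],None,fx=3.3,fy=3.3,interpolation=cv2.INTER_CUBIC))"
```

```text
clock: 8.0
eef_pos: [464.4, 341.9, 52.4]
ee_rot: [0.0, 0.692, 0.722, 0.0]
force: [-0.4, 0.5, -4.6]
grip_width: 35.3
t 8.0 tcp [464.4 341.9  52.4] yaw 92.4 F [-0.4  0.5 -4.6] w 35.3
shift m [-0.0019  0.0005  0.0074] turn deg [ 0. -0.  0.] j [-0.79  0.35  0.13  1.85 -0.06  0.95  0.98]
```

View pics/s5.png

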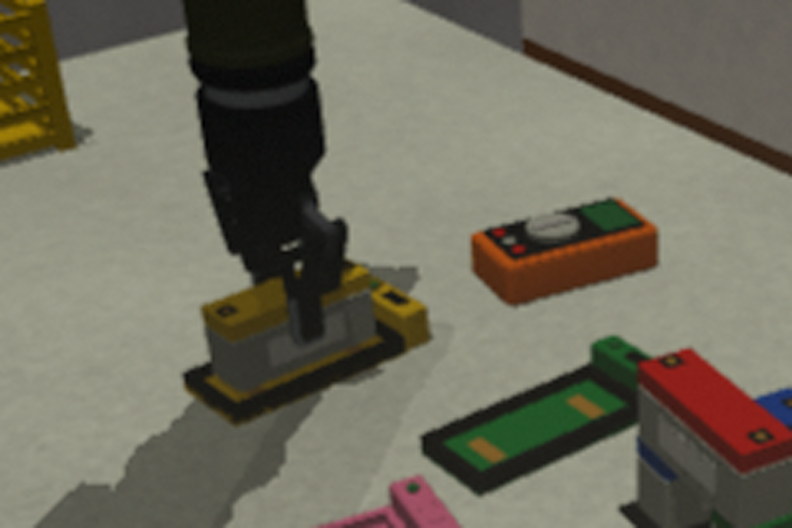

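Yellow is inside the rim and still about 6 mm above the floor. Lowering gently.

```bash
python3 -m creep '[{"x":-0.001,"y":0,"z":0.002,"wx":0,"wy":0,"wz":0},{"x":-0.001,"y":0,"z":0.004,"wx":0,"wy":0,"wz":0},{"x":-0.001,"y":0,"z":0.005,"wx":0,"wy":0,"wz":0},{"x":-0.001,"y":0,"z":0.005,"wx":0,"wy":0,"wz":0}]'
```

```text
clock: 8.45
eef_pos: [464.3, 340.8, 47.2]
ee_rot: [-0.0, 0.692, 0.722, -0.0]
force: [0.0, -0.0, -4.7]
grip_width: 34.8
```

```bash
for i in 1 2 3; do python3 -m creep '[{"x":0,"y":0,"z":0.0007,"wx":0,"wy":0,"wz":0},{"x":0,"y":0,"z":0.001,"wx":0,"wy":0,"wz":0}]' | egrep "force|eef_pos"; done
```

```text
eef_pos: [464.4, 340.9, 46.3]
force: [0.6, 1.0, -4.3]
eef_pos: [464.4, 340.9, 46.2]
force: [-3.4, -2.9, 4.9]
eef_pos: [464.4, 340.9, 46.2]
force: [-6.0, -3.7, 11.9]
```

It touched down at TCP z = 46.2. Release and retreat upward.

```bash
python3 -m creep '[{"x":0,"y":0,"z":0,"wx":0,"wy":0,"wz":0},{"x":0,"y":0,"z":0,"wx":0,"wy":0,"wz":0},{"x":0,"y":0,"z":0,"wx":0,"wy":0,"wz":0},{"x":0,"y":0,"z":-0.003,"wx":0,"wy":0,"wz":0},{"x":0,"y":0,"z":-0.01,"wx":0,"wy":0,"wz":0},{"x":0,"y":0,"z":-0.025,"wx":0,"wy":0,"wz":0},{"x":0,"y":0,"z":-0.05,"wx":0,"wy":0,"wz":0},{"x":0,"y":0,"z":-0.08,"wx":0,"wy":0,"wz":0},{"x":0,"y":0,"z":-0.115,"wx":0,"wy":0,"wz":0},{"x":0,"y":0,"z":-0.14,"wx":0,"wy":0,"wz":0},{"x":0,"y":0,"z":-0.15,"wx":0,"wy":0,"wz":0}]' 0.7; python3 -c "
from h import *
plan(538.1,-1,200,-9.2)
d=vision.read_camera('top');np.savez('t5.npz',**d);cv2.imwrite('pics/t5.png',d['img'][...,::-1])"
```

```text
clock: 10.15
eef_pos: [465.8, 341.9, 198.9]
ee_rot: [0.0, 0.692, 0.722, 0.003]
force: [-0.1, 0.4, 0.8]
grip_width: 60.2
t 10.15 tcp [465.8 341.9 198.9] yaw 92.4 F [-0.1  0.4  0.8] w 60.2
shift m [-0.3456  0.0576 -0.0022] turn deg [  0.   -0.4 101.6] j [-0.81  0.19  0.14  1.72 -0.03  1.22  0.96]
```

View pics/t5.png

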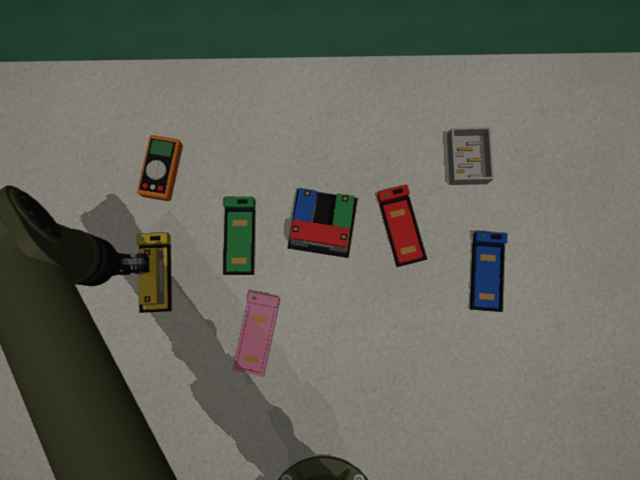

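Yellow is seated at (152,272) and red is unchanged at (320,233). Moving over red.

```bash
python3 -m creep '[{"x":-0.007,"y":0.001,"z":0,"wx":0,"wy":0,"wz":2},{"x":-0.025,"y":0.004,"z":0,"wx":0,"wy":0,"wz":7},{"x":-0.05,"y":0.008,"z":0,"wx":0,"wy":0,"wz":14},{"x":-0.075,"y":0.0125,"z":0,"wx":0,"wy":0,"wz":22},{"x":-0.1,"y":0.0165,"z":0,"wx":0,"wy":0,"wz":30},{"x":-0.13,"y":0.022,"z":0,"wx":0,"wy":0,"wz":38},{"x":-0.16,"y":0.0265,"z":0,"wx":0,"wy":0,"wz":46},{"x":-0.19,"y":0.0315,"z":0,"wx":0,"wy":0,"wz":54},{"x":-0.22,"y":0.0365,"z":0,"wx":0,"wy":0,"wz":62},{"x":-0.25,"y":0.0415,"z":0,"wx":0,"wy":0,"wz":70},{"x":-0.28,"y":0.0465,"z":0,"wx":0,"wy":0,"wz":78},{"x":-0.305,"y":0.051,"z":0,"wx":0,"wy":0,"wz":86},{"x":-0.325,"y":0.054,"z":0,"wx":0,"wy":0,"wz":93},{"x":-0.337,"y":0.056,"z":0,"wx":0,"wy":0,"wz":98},{"x":-0.344,"y":0.0573,"z":0,"wx":0,"wy":0,"wz":101},{"x":-0.3456,"y":0.0576,"z":0,"wx":0,"wy":0,"wz":101.6},{"x":-0.3456,"y":0.0576,"z":0,"wx":0,"wy":0,"wz":101.6}]'; python3 -c "
from h import *
plan(538.1,-1,94,-9.2)"
```

```text
clock: 11.9
eef_pos: [535.8, -2.4, 193.0]
ee_rot: [0.0, 0.997, -0.08, -0.001]
force: [-0.1, 0.7, -0.5]
grip_width: 59.8
t 11.9 tcp [535.8  -2.4 193. ] yaw -9.2 F [-0.1  0.7 -0.5] w 59.8
shift m [ 0.0023 -0.0018  0.099 ] turn deg [0.  0.1 0. ] j [-0.53  0.12  0.52  1.83 -0.06  1.21 -0.15]
```

```bash
python3 -m creep '[{"x":0.001,"y":-0.001,"z":0.01,"wx":0,"wy":0,"wz":0},{"x":0.001,"y":-0.001,"z":0.025,"wx":0,"wy":0,"wz":0},{"x":0.001,"y":-0.001,"z":0.04,"wx":0,"wy":0,"wz":0},{"x":0.001,"y":-0.001,"z":0.05,"wx":0,"wy":0,"wz":0},{"x":0.001,"y":-0.001,"z":0.055,"wx":0,"wy":0,"wz":0},{"x":0.001,"y":-0.001,"z":0.055,"wx":0,"wy":0,"wz":0},{"x":0.001,"y":-0.001,"z":0.055,"wx":0,"wy":0,"wz":0}]'; python3 -c "
from h import *
plan(538.1,-1,94,-9.2)"
```

```text
clock: 12.6
eef_pos: [538.1, -1.2, 139.6]
ee_rot: [-0.0, 0.997, -0.08, 0.0]
force: [-0.2, -0.1, 0.3]
grip_width: 59.8
t 12.6 tcp [538.1  -1.2 139.6] yaw -9.2 F [-0.2 -0.1  0.3] w 59.8
shift m [-0.0001 -0.0002  0.0456] turn deg [-0. -0.  0.] j [-0.52  0.18  0.52  1.89 -0.1   1.1  -0.12]
```

```bash
python3 -m creep '[{"x":0,"y":0,"z":0.01,"wx":0,"wy":0,"wz":0},{"x":0,"y":0,"z":0.022,"wx":0,"wy":0,"wz":0},{"x":0,"y":0,"z":0.034,"wx":0,"wy":0,"wz":0},{"x":0,"y":0,"z":0.042,"wx":0,"wy":0,"wz":0},{"x":0,"y":0,"z":0.045,"wx":0,"wy":0,"wz":0},{"x":0,"y":0,"z":0.045,"wx":0,"wy":0,"wz":0}]' && python3 -m creep '[{"x":0,"y":0,"z":0,"wx":0,"wy":0,"wz":0},{"x":0,"y":0,"z":0,"wx":0,"wy":0,"wz":0},{"x":0,"y":0,"z":0,"wx":0,"wy":0,"wz":0},{"x":0,"y":0,"z":0,"wx":0,"wy":0,"wz":0},{"x":0,"y":0,"z":0,"wx":0,"wy":0,"wz":0},{"x":0,"y":0,"z":0,"wx":0,"wy":0,"wz":0},{"x":0,"y":0,"z":-0.002,"wx":0,"wy":0,"wz":0},{"x":0,"y":0,"z":-0.006,"wx":0,"wy":0,"wz":0},{"x":0,"y":0,"z":-0.012,"wx":0,"wy":0,"wz":0},{"x":0,"y":0,"z":-0.02,"wx":0,"wy":0,"wz":0},{"x":0,"y":0,"z":-0.03,"wx":0,"wy":0,"wz":0},{"x":0,"y":0,"z":-0.04,"wx":0,"wy":0,"wz":0},{"x":0,"y":0,"z":-0.05,"wx":0,"wy":0,"wz":0},{"x":0,"y":0,"z":-0.058,"wx":0,"wy":0,"wz":0},{"x":0,"y":0,"z":-0.06,"wx":0,"wy":0,"wz":0}]' 0 60; python3 -c "
from h import *
plan(557.3,-173.5,155,-76.3)
d=vision.read_camera('side');cv2.imwrite('pics/s6.png',cv2.resize(d['img'][100:300,220:480,::-1],None,fx=3,fy=3,interpolation=cv2.INTER_CUBIC))"
```

```text
clock: 13.2
eef_pos: [537.4, -1.2, 93.6]
ee_rot: [0.0, 0.997, -0.08, -0.001]
force: [1.1, -0.4, -0.3]
grip_width: 60.2
clock: 14.7
eef_pos: [538.6, -1.1, 155.9]
ee_rot: [-0.0, 0.997, -0.08, 0.001]
force: [0.2, -0.3, -6.2]
grip_width: 35.3
t 14.7 tcp [538.6  -1.1 155.9] yaw -9.2 F [ 0.2 -0.3 -6.2] w 35.3
shift m [0.0458 0.1672 0.0008] turn deg [-0.1 -0.1 67.1] j [-0.52  0.16  0.52  1.87 -0.09  1.13 -0.13]
```

View pics/s6.png

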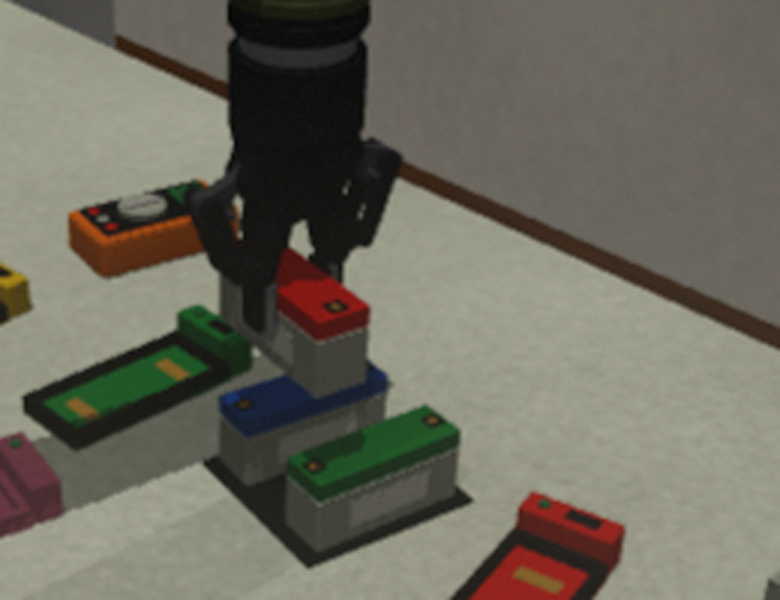

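Red is held and clear of blue and green, which haven't moved. Carrying it to the red cradle at top-image (402,228).

```bash
python3 -m creep '[{"x":0.001,"y":0.003,"z":0,"wx":0,"wy":0,"wz":1},{"x":0.003,"y":0.01,"z":0,"wx":0,"wy":0,"wz":4},{"x":0.006,"y":0.022,"z":0,"wx":0,"wy":0,"wz":9},{"x":0.01,"y":0.037,"z":0,"wx":0,"wy":0,"wz":15},{"x":0.015,"y":0.054,"z":0,"wx":0,"wy":0,"wz":22},{"x":0.02,"y":0.072,"z":0,"wx":0,"wy":0,"wz":29},{"x":0.025,"y":0.09,"z":0,"wx":0,"wy":0,"wz":36},{"x":0.03,"y":0.108,"z":0,"wx":0,"wy":0,"wz":43},{"x":0.034,"y":0.125,"z":0,"wx":0,"wy":0,"wz":50},{"x":0.038,"y":0.14,"z":0,"wx":0,"wy":0,"wz":56},{"x":0.042,"y":0.153,"z":0,"wx":0,"wy":0,"wz":61},{"x":0.0445,"y":0.162,"z":0,"wx":0,"wy":0,"wz":65},{"x":0.0457,"y":0.1665,"z":0,"wx":0,"wy":0,"wz":67},{"x":0.0457,"y":0.1672,"z":0,"wx":0,"wy":0,"wz":67.1},{"x":0.0457,"y":0.1672,"z":0,"wx":0,"wy":0,"wz":67.1}]'; python3 -c "
from h import *
plan(557.3,-173.5,46,-76.3)
d=vision.read_camera('top');np.savez('t7.npz',**d);cv2.imwrite('pics/t7.png',cv2.resize(d['img'][160:300,330:500,::-1],None,fx=4,fy=4,interpolation=cv2.INTER_CUBIC))"
```

```text
clock: 16.25
eef_pos: [556.2, -173.0, 153.9]
ee_rot: [0.0, 0.787, -0.617, -0.0]
force: [0.3, 0.8, -6.7]
grip_width: 35.5
t 16.25 tcp [ 556.2 -173.   153.9] yaw -76.2 F [ 0.3  0.8 -6.7] w 35.5
shift m [ 0.0009 -0.001   0.1079] turn deg [0.  0.  0.1] j [-0.38  0.3   0.76  1.77 -0.23  1.16 -0.89]
```

View pics/t7.png

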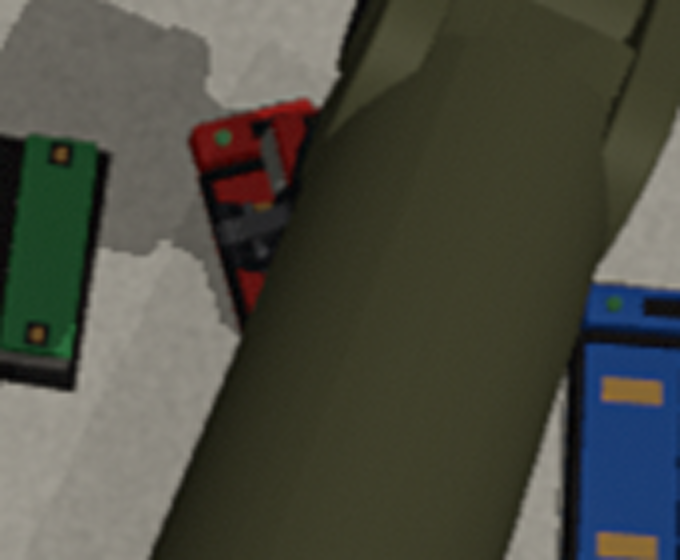

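The arm hides the battery from above, so I'll descend part way and check with the side camera.

```bash
python3 -m creep '[{"x":0.001,"y":-0.001,"z":0.008,"wx":0,"wy":0,"wz":0},{"x":0.001,"y":-0.001,"z":0.022,"wx":0,"wy":0,"wz":0},{"x":0.001,"y":-0.001,"z":0.04,"wx":0,"wy":0,"wz":0},{"x":0.001,"y":-0.001,"z":0.057,"wx":0,"wy":0,"wz":0},{"x":0.001,"y":-0.001,"z":0.07,"wx":0,"wy":0,"wz":0},{"x":0.001,"y":-0.001,"z":0.08,"wx":0,"wy":0,"wz":0},{"x":0.001,"y":-0.001,"z":0.086,"wx":0,"wy":0,"wz":0},{"x":0.001,"y":-0.001,"z":0.09,"wx":0,"wy":0,"wz":0},{"x":0.001,"y":-0.001,"z":0.09,"wx":0,"wy":0,"wz":0}]'; python3 -c "
from h import *
plan(557.3,-173.5,46,-76.3)
d=vision.read_camera('side');cv2.imwrite('pics/s7.png',cv2.resize(d['img'][220:350,330:480,::-1],None,fx=4.5,fy=4.5,interpolation=cv2.INTER_CUBIC))"
```

```text
clock: 17.2
eef_pos: [557.5, -174.2, 64.1]
ee_rot: [0.0, 0.787, -0.617, -0.0]
force: [0.2, -0.5, -6.3]
grip_width: 35.2
t 17.2 tcp [ 557.5 -174.2   64.1] yaw -76.2 F [ 0.2 -0.5 -6.3] w 35.2
shift m [-0.0007  0.0001  0.0181] turn deg [0.  0.  0.1] j [-0.33  0.42  0.71  1.84 -0.32  1.   -0.82]
```

View pics/s7.png

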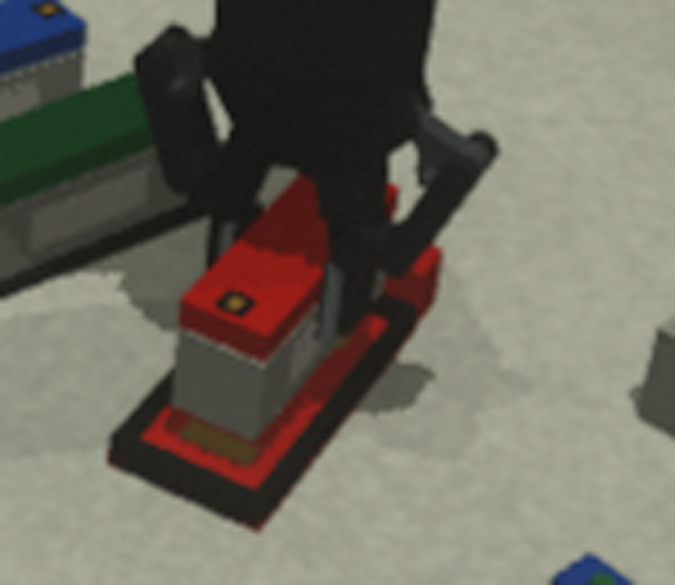

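Red is aligned with the pocket, about 18 mm up. Continuing down.

```bash
python3 -m creep '[{"x":-0.0005,"y":0,"z":0.004,"wx":0,"wy":0,"wz":0},{"x":-0.0005,"y":0,"z":0.009,"wx":0,"wy":0,"wz":0},{"x":-0.0005,"y":0,"z":0.013,"wx":0,"wy":0,"wz":0},{"x":-0.0005,"y":0,"z":0.015,"wx":0,"wy":0,"wz":0},{"x":-0.0005,"y":0,"z":0.0155,"wx":0,"wy":0,"wz":0},{"x":-0.0005,"y":0,"z":0.0155,"wx":0,"wy":0,"wz":0}]'
for i in 1 2 3; do python3 -m creep '[{"x":0,"y":0,"z":0.0006,"wx":0,"wy":0,"wz":0},{"x":0,"y":0,"z":0.001,"wx":0,"wy":0,"wz":0}]' | egrep "force|eef_pos"; done
```

```text
clock: 17.85
eef_pos: [557.5, -173.8, 48.8]
ee_rot: [0.0, 0.787, -0.617, 0.0]
force: [-0.4, 0.4, -6.3]
grip_width: 35.6
eef_pos: [557.6, -173.8, 47.9]
force: [-0.4, 0.4, -6.8]
eef_pos: [557.5, -173.7, 46.8]
force: [-0.1, 0.3, -5.8]
eef_pos: [557.5, -173.7, 45.8]
force: [-0.0, -0.7, -6.8]
```

```bash
for i in 1 2; do python3 -m creep '[{"x":0,"y":0,"z":0.0006,"wx":0,"wy":0,"wz":0},{"x":0,"y":0,"z":0.001,"wx":0,"wy":0,"wz":0}]' | egrep "force|eef_pos"; done
```

```text
eef_pos: [557.5, -173.8, 45.1]
force: [-2.2, 0.9, -1.2]
eef_pos: [557.5, -173.8, 45.0]
force: [-5.9, 2.3, 8.0]
```

Landed on the floor. Release and rise.

```bash
python3 -m creep '[{"x":0,"y":0,"z":0,"wx":0,"wy":0,"wz":0},{"x":0,"y":0,"z":0,"wx":0,"wy":0,"wz":0},{"x":0,"y":0,"z":0,"wx":0,"wy":0,"wz":0},{"x":0,"y":0,"z":-0.003,"wx":0,"wy":0,"wz":0},{"x":0,"y":0,"z":-0.01,"wx":0,"wy":0,"wz":0},{"x":0,"y":0,"z":-0.025,"wx":0,"wy":0,"wz":0},{"x":0,"y":0,"z":-0.05,"wx":0,"wy":0,"wz":0},{"x":0,"y":0,"z":-0.075,"wx":0,"wy":0,"wz":0},{"x":0,"y":0,"z":-0.095,"wx":0,"wy":0,"wz":0},{"x":0,"y":0,"z":-0.1,"wx":0,"wy":0,"wz":0},{"x":0,"y":0,"z":-0.1,"wx":0,"wy":0,"wz":0}]' 0.7; python3 -c "
from h import *
d=vision.read_camera('side');np.savez('s8.npz',**d);cv2.imwrite('pics/s8.png',cv2.resize(d['img'][180:350,240:480,::-1],None,fx=3.3,fy=3.3,interpolation=cv2.INTER_CUBIC))
d=vision.read_camera('top');np.savez('t8.npz',**d);cv2.imwrite('pics/t8.png',cv2.resize(d['img'][170:270,270:440,::-1],None,fx=4.5,fy=4.5,interpolation=cv2.INTER_CUBIC))"
```

```text
clock: 19.95
eef_pos: [558.1, -173.9, 145.2]
ee_rot: [-0.001, 0.787, -0.617, 0.001]
force: [-0.3, -0.1, -0.9]
grip_width: 59.9
```

View pics/t8.png

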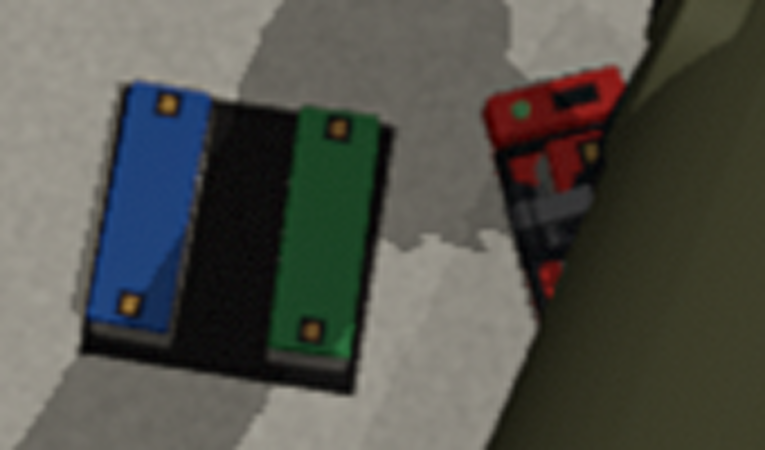

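View pics/s8.png

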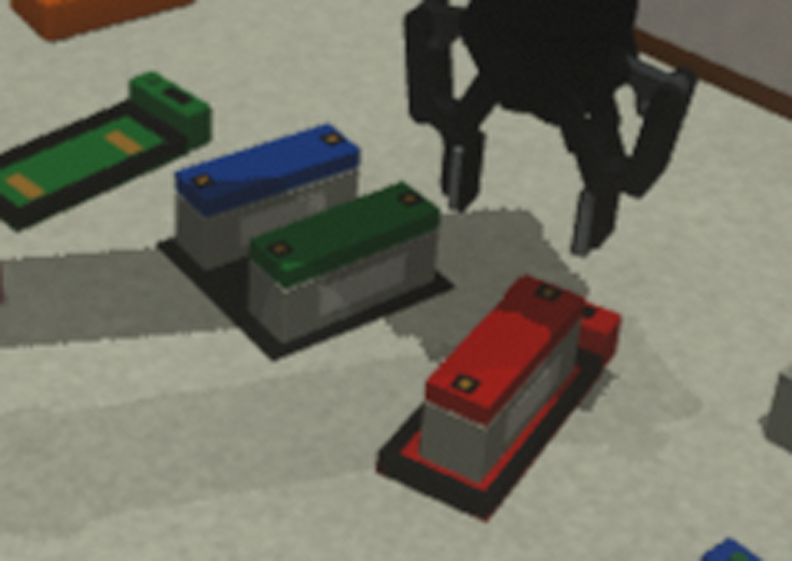

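Red sits inside its cradle. Blue's lid spans crop (131,82)–(170,333) and green's (301,107)–(350,357).

```bash
python3 -c "
from h import *
d=dict(np.load('t8.npz'))
quad(d,[(131,82),(212,93),(170,333),(89,318)],56,(270,170),4.5)
quad(d,[(301,107),(381,115),(350,357),(269,347)],56,(270,170),4.5)
M=masks(d['img']);W=cloud(d)
for n in('blue','green'):
    m=(M[n]&(W[...,2]>46)&(W[...,2]<70)).astype(np.uint8)
    m=cv2.morphologyEx(m,cv2.MORPH_CLOSE,np.ones((3,3),np.uint8))
    c=max(cv2.findContours(m,0,2)[0],key=cv2.contourArea)
    q=np.array([px2w(d,*p,56)[:2] for p in c[:,0]],np.float32); print(n,cv2.minAreaRect(q))
"
```

```text
[582.7  31.3] sides 36.5 109.0 ang e -99.9 ang g 169.8
[570.5 -46. ] sides 35.8 109.4 ang e -97.1 ang g 171.8
blue ((582.3924560546875, 31.95958709716797), (35.54801559448242, 108.44290924072266), 78.68779754638672)
green ((569.7527465820312, -45.84556579589844), (35.5833740234375, 107.35783386230469), 81.93730163574219)
```

```bash
python3 -c "
from h import *
plan(570.2,-46,130,-98.2)"
```

```text
t 20.05 tcp [ 557.  -173.4  143.2] yaw -76.2 F [-0.1 -0.1 -0.4] w 59.7
shift m [-0.1206 -0.0431  0.0133] turn deg [ 0.1  0.  22. ] j [-0.38  0.32  0.76  1.78 -0.24  1.14 -0.88]
```

```bash
python3 -m creep '[{"x":-0.005,"y":-0.002,"z":0,"wx":0,"wy":0,"wz":1},{"x":-0.02,"y":-0.007,"z":0,"wx":0,"wy":0,"wz":4},{"x":-0.045,"y":-0.016,"z":0,"wx":0,"wy":0,"wz":8},{"x":-0.07,"y":-0.025,"z":0,"wx":0,"wy":0,"wz":13},{"x":-0.095,"y":-0.034,"z":0,"wx":0,"wy":0,"wz":17},{"x":-0.112,"y":-0.04,"z":0,"wx":0,"wy":0,"wz":20},{"x":-0.1206,"y":-0.0431,"z":0.006,"wx":0,"wy":0,"wz":22},{"x":-0.1206,"y":-0.0431,"z":0.013,"wx":0,"wy":0,"wz":22},{"x":-0.1206,"y":-0.0431,"z":0.013,"wx":0,"wy":0,"wz":22},{"x":-0.1206,"y":-0.0431,"z":0.013,"wx":0,"wy":0,"wz":22}]'; python3 -c "
from h import *
plan(570.2,-46,42,-98.2)"
```

```text
clock: 21.05
eef_pos: [570.1, -47.5, 130.3]
ee_rot: [-0.001, -0.654, 0.757, 0.0]
force: [0.1, 0.2, 1.3]
grip_width: 59.8
t 21.05 tcp [570.1 -47.5 130.3] yaw -98.3 F [0.1 0.2 1.3] w 59.8
shift m [-0.0015  0.      0.0883] turn deg [ 0.1 -0.1 -0.1] j [-0.62  0.31  0.77  1.82 -0.24  1.11 -1.48]
```

```bash
python3 -m creep '[{"x":-0.0015,"y":0,"z":0.01,"wx":0,"wy":0,"wz":0},{"x":-0.0015,"y":0,"z":0.028,"wx":0,"wy":0,"wz":0},{"x":-0.0015,"y":0,"z":0.046,"wx":0,"wy":0,"wz":0},{"x":-0.0015,"y":0,"z":0.062,"wx":0,"wy":0,"wz":0},{"x":-0.0015,"y":0,"z":0.075,"wx":0,"wy":0,"wz":0},{"x":-0.0015,"y":0,"z":0.084,"wx":0,"wy":0,"wz":0},{"x":-0.0015,"y":0,"z":0.087,"wx":0,"wy":0,"wz":0},{"x":-0.0015,"y":0,"z":0.087,"wx":0,"wy":0,"wz":0}]'; python3 -c "
from h import *
plan(570.2,-46,42,-98.2)
d=vision.read_camera('side');cv2.imwrite('pics/s9.png',cv2.resize(d['img'][150:330,240:480,::-1],None,fx=3.3,fy=3.3,interpolation=cv2.INTER_CUBIC))"
```

```text
clock: 21.85
eef_pos: [570.9, -45.0, 43.6]
ee_rot: [-0.0, -0.654, 0.756, 0.0]
force: [-0.8, -0.4, 0.3]
grip_width: 59.8
t 21.85 tcp [570.9 -45.   43.6] yaw -98.3 F [-0.8 -0.4  0.3] w 59.8
shift m [0.0011 0.0005 0.0016] turn deg [ 0.  -0.  -0.1] j [-0.57  0.43  0.72  1.88 -0.34  0.96 -1.41]
```

View pics/s9.png

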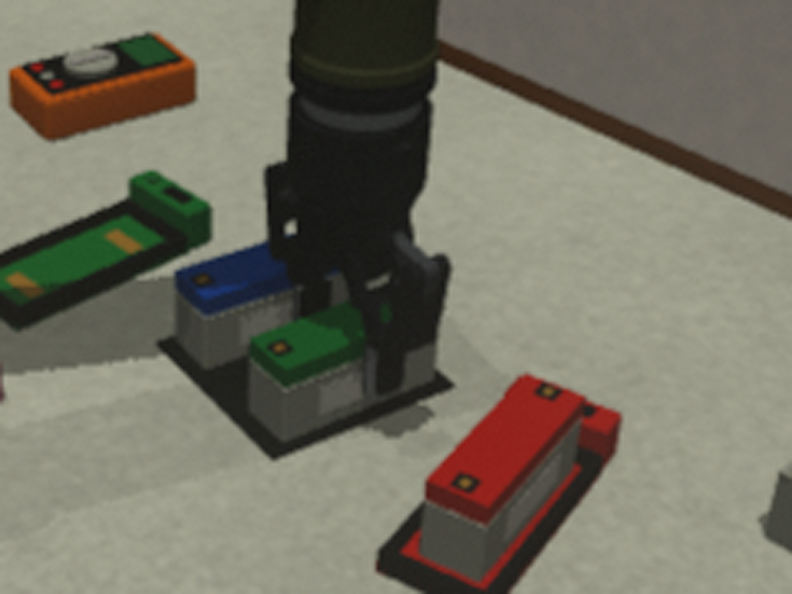

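The fingers straddle green with clearance to blue. Closing and lifting.

```bash
python3 -m creep '[{"x":0,"y":0,"z":0,"wx":0,"wy":0,"wz":0},{"x":0,"y":0,"z":0,"wx":0,"wy":0,"wz":0},{"x":0,"y":0,"z":0,"wx":0,"wy":0,"wz":0},{"x":0,"y":0,"z":0,"wx":0,"wy":0,"wz":0},{"x":0,"y":0,"z":0,"wx":0,"wy":0,"wz":0},{"x":0,"y":0,"z":0,"wx":0,"wy":0,"wz":0},{"x":0,"y":0,"z":-0.002,"wx":0,"wy":0,"wz":0},{"x":0,"y":0,"z":-0.006,"wx":0,"wy":0,"wz":0},{"x":0,"y":0,"z":-0.012,"wx":0,"wy":0,"wz":0},{"x":0,"y":0,"z":-0.02,"wx":0,"wy":0,"wz":0},{"x":0,"y":0,"z":-0.032,"wx":0,"wy":0,"wz":0},{"x":0,"y":0,"z":-0.047,"wx":0,"wy":0,"wz":0},{"x":0,"y":0,"z":-0.062,"wx":0,"wy":0,"wz":0},{"x":0,"y":0,"z":-0.077,"wx":0,"wy":0,"wz":0},{"x":0,"y":0,"z":-0.088,"wx":0,"wy":0,"wz":0},{"x":0,"y":0,"z":-0.095,"wx":0,"wy":0,"wz":0},{"x":0,"y":0,"z":-0.095,"wx":0,"wy":0,"wz":0}]' 0 60; python3 -c "
from h import *
plan(539.3,167.5,138,-90.6)
d=vision.read_camera('side');cv2.imwrite('pics/s10.png',cv2.resize(d['img'][130:310,240:480,::-1],None,fx=3.3,fy=3.3,interpolation=cv2.INTER_CUBIC))
d=vision.read_camera('top');cv2.imwrite('pics/t10.png',cv2.resize(d['img'][150:290,200:400,::-1],None,fx=4,fy=4,interpolation=cv2.INTER_CUBIC))"
```

```text
clock: 23.6
eef_pos: [571.6, -44.8, 140.1]
ee_rot: [0.001, -0.654, 0.756, -0.001]
force: [0.2, -0.1, -5.8]
grip_width: 35.3
t 23.6 tcp [571.6 -44.8 140.1] yaw -98.2 F [ 0.2 -0.1 -5.8] w 35.3
shift m [-0.2055  0.0624  0.0021] turn deg [-0.1  0.  -7.6] j [-0.63  0.3   0.77  1.81 -0.23  1.12 -1.49]
```

View pics/s10.png

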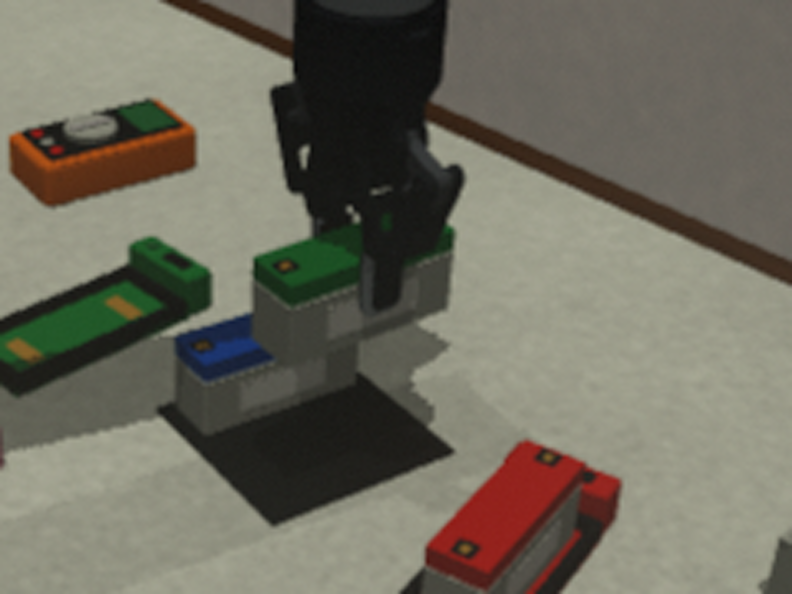

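View pics/t10.png

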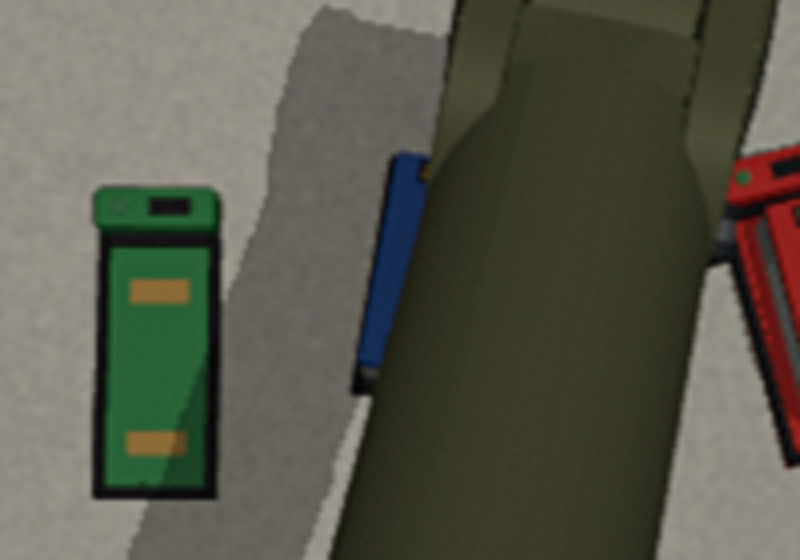

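Green is held level. Carrying it over blue (about 40 mm clearance) to the green cradle at (239,240).

```bash
python3 -m creep '[{"x":-0.004,"y":0.001,"z":0,"wx":0,"wy":0,"wz":0},{"x":-0.012,"y":0.004,"z":0,"wx":0,"wy":0,"wz":-0.5},{"x":-0.026,"y":0.008,"z":0,"wx":0,"wy":0,"wz":-1},{"x":-0.043,"y":0.013,"z":0,"wx":0,"wy":0,"wz":-1.5},{"x":-0.062,"y":0.019,"z":0,"wx":0,"wy":0,"wz":-2.3},{"x":-0.082,"y":0.025,"z":0,"wx":0,"wy":0,"wz":-3},{"x":-0.102,"y":0.031,"z":0,"wx":0,"wy":0,"wz":-4},{"x":-0.122,"y":0.037,"z":0,"wx":0,"wy":0,"wz":-4.6},{"x":-0.142,"y":0.043,"z":0,"wx":0,"wy":0,"wz":-5.3},{"x":-0.16,"y":0.0485,"z":0,"wx":0,"wy":0,"wz":-6},{"x":-0.176,"y":0.0535,"z":0,"wx":0,"wy":0,"wz":-6.6},{"x":-0.19,"y":0.0577,"z":0,"wx":0,"wy":0,"wz":-7.1},{"x":-0.2,"y":0.0607,"z":0,"wx":0,"wy":0,"wz":-7.4},{"x":-0.205,"y":0.0622,"z":0,"wx":0,"wy":0,"wz":-7.6},{"x":-0.2055,"y":0.0624,"z":0,"wx":0,"wy":0,"wz":-7.6},{"x":-0.2055,"y":0.0624,"z":0,"wx":0,"wy":0,"wz":-7.6}]'; python3 -c "
from h import *
plan(539.3,167.5,46,-90.6)
d=vision.read_camera('top');np.savez('t11.npz',**d);cv2.imwrite('pics/t11.png',cv2.resize(d['img'][150:310,140:340,::-1],None,fx=4,fy=4,interpolation=cv2.INTER_CUBIC))"
```

```text
clock: 25.3
eef_pos: [538.8, 166.5, 138.8]
ee_rot: [-0.0, -0.703, 0.711, -0.0]
force: [0.3, -0.1, -4.3]
grip_width: 35.3
t 25.3 tcp [538.8 166.5 138.8] yaw -90.7 F [ 0.3 -0.1 -4.3] w 35.3
shift m [-0.001  -0.0005  0.0928] turn deg [-0.  -0.  -0.1] j [-0.92  0.26  0.65  1.83 -0.17  1.11 -1.78]
```

View pics/t11.png

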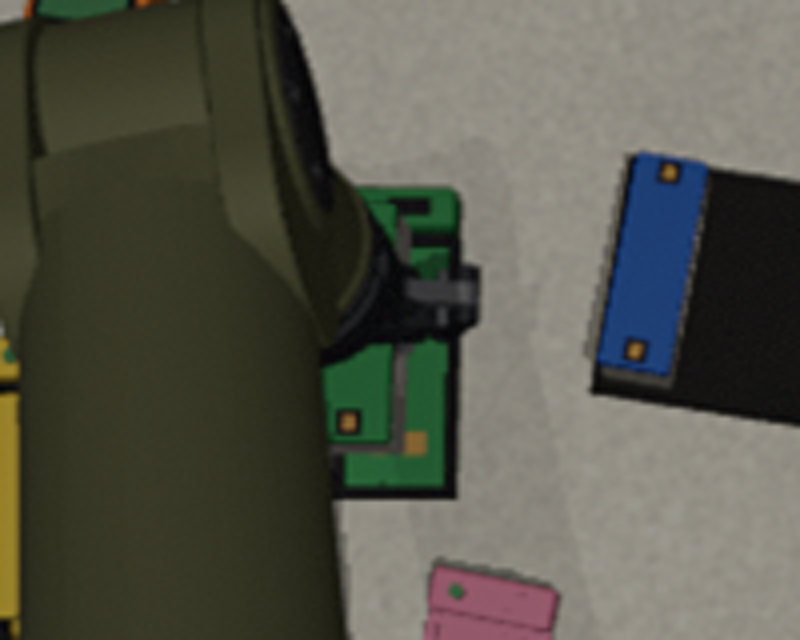

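```bash
python3 -c "
from h import *
d=dict(np.load('t11.npz'))
for u,v in [(395,444),(393,203)]: print(px2w(d,(u+.5)/4-.5+140,(v+.5)/4-.5+150,151.5).round(1))
W=cloud(d); print(W[150+100,140+92])"
```

```text
[482.1 144.6 151.5]
[592.9 146.8 151.5]
[501.83183306 156.74750142 149.04813835]
```

Lid ends at x = 482 and 593, giving centre (537.5, 163.7). That is within 4 mm of the pocket, so I'll shift 2 mm while descending.

```bash
python3 -m creep '[{"x":-0.002,"y":-0.001,"z":0.008,"wx":0,"wy":0,"wz":0},{"x":-0.002,"y":-0.001,"z":0.022,"wx":0,"wy":0,"wz":0},{"x":-0.002,"y":-0.001,"z":0.037,"wx":0,"wy":0,"wz":0},{"x":-0.002,"y":-0.001,"z":0.052,"wx":0,"wy":0,"wz":0},{"x":-0.002,"y":-0.001,"z":0.064,"wx":0,"wy":0,"wz":0},{"x":-0.002,"y":-0.001,"z":0.073,"wx":0,"wy":0,"wz":0},{"x":-0.002,"y":-0.001,"z":0.078,"wx":0,"wy":0,"wz":0},{"x":-0.002,"y":-0.001,"z":0.08,"wx":0,"wy":0,"wz":0},{"x":-0.002,"y":-0.001,"z":0.08,"wx":0,"wy":0,"wz":0}]'; python3 -c "
from h import *
plan(539.3,168,46,-90.6)
d=vision.read_camera('side');cv2.imwrite('pics/s11.png',cv2.resize(d['img'][150:270,190:350,::-1],None,fx=4.5,fy=4.5,interpolation=cv2.INTER_CUBIC))"
```

```text
clock: 26.25
eef_pos: [539.8, 169.5, 58.9]
ee_rot: [0.0, -0.703, 0.711, -0.0]
force: [0.6, 0.2, -4.7]
grip_width: 35.2
t 26.25 tcp [539.8 169.5  58.9] yaw -90.7 F [ 0.6  0.2 -4.7] w 35.2
shift m [0.0015 0.0005 0.0129] turn deg [-0.   0.  -0.1] j [-0.88  0.37  0.62  1.89 -0.26  0.97 -1.73]
```

View pics/s11.png

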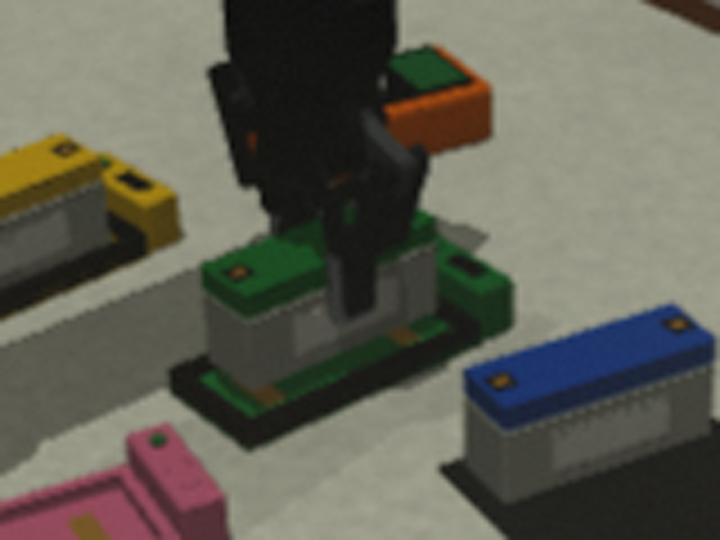

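Green is over its pocket and still about 13 mm up. Lowering.

```bash
python3 -m creep '[{"x":0.001,"y":0,"z":0.004,"wx":0,"wy":0,"wz":0},{"x":0.001,"y":0,"z":0.008,"wx":0,"wy":0,"wz":0},{"x":0.001,"y":0,"z":0.01,"wx":0,"wy":0,"wz":0},{"x":0.001,"y":0,"z":0.0105,"wx":0,"wy":0,"wz":0},{"x":0.001,"y":0,"z":0.0105,"wx":0,"wy":0,"wz":0}]'
for i in 1 2 3; do python3 -m creep '[{"x":0,"y":0,"z":0.0006,"wx":0,"wy":0,"wz":0},{"x":0,"y":0,"z":0.001,"wx":0,"wy":0,"wz":0}]' | egrep "force|eef_pos"; done
```

```text
clock: 26.8
eef_pos: [539.6, 168.4, 48.2]
ee_rot: [-0.0, -0.703, 0.711, 0.0]
force: [-0.3, -0.0, -5.3]
grip_width: 35.4
eef_pos: [539.7, 168.5, 47.4]
force: [0.6, 0.1, -4.4]
eef_pos: [539.7, 168.5, 46.7]
force: [-2.0, -0.4, 1.3]
eef_pos: [539.7, 168.5, 46.7]
force: [-6.2, -0.8, 10.2]
```

```bash
python3 -m creep '[{"x":0,"y":0,"z":0,"wx":0,"wy":0,"wz":0},{"x":0,"y":0,"z":0,"wx":0,"wy":0,"wz":0},{"x":0,"y":0,"z":0,"wx":0,"wy":0,"wz":0},{"x":0,"y":0,"z":-0.003,"wx":0,"wy":0,"wz":0},{"x":0,"y":0,"z":-0.01,"wx":0,"wy":0,"wz":0},{"x":0,"y":0,"z":-0.025,"wx":0,"wy":0,"wz":0},{"x":0,"y":0,"z":-0.05,"wx":0,"wy":0,"wz":0},{"x":0,"y":0,"z":-0.075,"wx":0,"wy":0,"wz":0},{"x":0,"y":0,"z":-0.095,"wx":0,"wy":0,"wz":0},{"x":0,"y":0,"z":-0.1,"wx":0,"wy":0,"wz":0},{"x":0,"y":0,"z":-0.1,"wx":0,"wy":0,"wz":0}]' 0.7; python3 -c "
from h import *
plan(582.6,31.6,130,-100.5)
d=vision.read_camera('side');np.savez('s12.npz',**d);cv2.imwrite('pics/s12.png',cv2.resize(d['img'][150:290,140:380,::-1],None,fx=3.3,fy=3.3,interpolation=cv2.INTER_CUBIC))
"
```

```text
clock: 28.5
eef_pos: [540.3, 168.7, 146.7]
ee_rot: [0.001, -0.703, 0.711, -0.0]
force: [0.5, -0.2, -0.4]
grip_width: 60.1
t 28.5 tcp [540.3 168.7 146.7] yaw -90.7 F [ 0.5 -0.2 -0.4] w 60.1
shift m [ 0.1367 -0.0438  0.0166] turn deg [-0.1  0.1  9.8] j [-0.92  0.25  0.66  1.82 -0.17  1.13 -1.79]
```

View pics/s12.png

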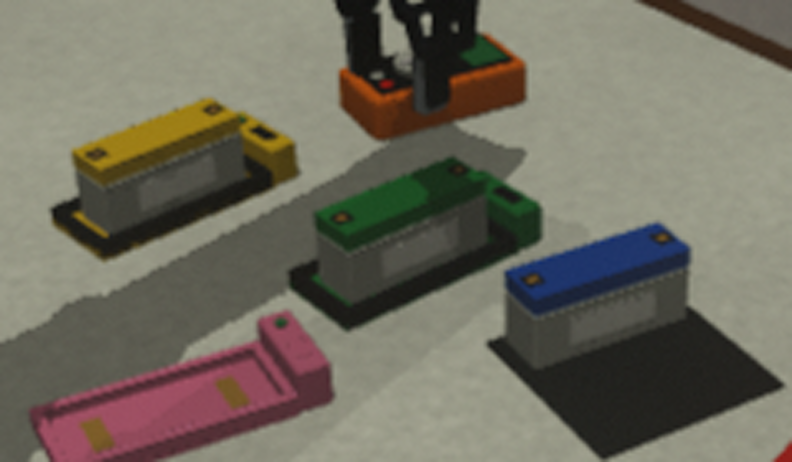

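Yellow and green both sit flat inside their rims. Moving to blue, now alone on the mat.

```bash
python3 -m creep '[{"x":0.006,"y":-0.002,"z":0,"wx":0,"wy":0,"wz":0},{"x":0.022,"y":-0.007,"z":0,"wx":0,"wy":0,"wz":1.5},{"x":0.047,"y":-0.015,"z":0,"wx":0,"wy":0,"wz":3.5},{"x":0.075,"y":-0.024,"z":0,"wx":0,"wy":0,"wz":5.5},{"x":0.103,"y":-0.033,"z":0,"wx":0,"wy":0,"wz":7.5},{"x":0.124,"y":-0.04,"z":0.005,"wx":0,"wy":0,"wz":9},{"x":0.1345,"y":-0.043,"z":0.012,"wx":0,"wy":0,"wz":9.8},{"x":0.1367,"y":-0.0438,"z":0.0166,"wx":0,"wy":0,"wz":9.8},{"x":0.1367,"y":-0.0438,"z":0.0166,"wx":0,"wy":0,"wz":9.8},{"x":0.1367,"y":-0.0438,"z":0.0166,"wx":0,"wy":0,"wz":9.8}]'; python3 -c "
from h import *
plan(582.6,31.6,42,-100.5)"
```

```text
clock: 29.55
eef_pos: [581.5, 32.6, 128.2]
ee_rot: [-0.0, -0.64, 0.768, 0.0]
force: [-0.5, -0.8, 0.7]
grip_width: 59.9
t 29.55 tcp [581.5  32.6 128.2] yaw -100.3 F [-0.5 -0.8  0.7] w 59.9
shift m [ 0.0008 -0.0014  0.0862] turn deg [0.1 0.  0.2] j [-0.72  0.33  0.74  1.79 -0.25  1.11 -1.65]
```

```bash
python3 -m creep '[{"x":0.001,"y":-0.001,"z":0.01,"wx":0,"wy":0,"wz":0},{"x":0.001,"y":-0.001,"z":0.028,"wx":0,"wy":0,"wz":0},{"x":0.001,"y":-0.001,"z":0.046,"wx":0,"wy":0,"wz":0},{"x":0.001,"y":-0.001,"z":0.062,"wx":0,"wy":0,"wz":0},{"x":0.001,"y":-0.001,"z":0.075,"wx":0,"wy":0,"wz":0},{"x":0.001,"y":-0.001,"z":0.082,"wx":0,"wy":0,"wz":0},{"x":0.001,"y":-0.001,"z":0.085,"wx":0,"wy":0,"wz":0},{"x":0.001,"y":-0.001,"z":0.085,"wx":0,"wy":0,"wz":0}]' && python3 -m creep '[{"x":0,"y":0,"z":0,"wx":0,"wy":0,"wz":0},{"x":0,"y":0,"z":0,"wx":0,"wy":0,"wz":0},{"x":0,"y":0,"z":0,"wx":0,"wy":0,"wz":0},{"x":0,"y":0,"z":0,"wx":0,"wy":0,"wz":0},{"x":0,"y":0,"z":0,"wx":0,"wy":0,"wz":0},{"x":0,"y":0,"z":0,"wx":0,"wy":0,"wz":0},{"x":0,"y":0,"z":-0.002,"wx":0,"wy":0,"wz":0},{"x":0,"y":0,"z":-0.006,"wx":0,"wy":0,"wz":0},{"x":0,"y":0,"z":-0.012,"wx":0,"wy":0,"wz":0},{"x":0,"y":0,"z":-0.02,"wx":0,"wy":0,"wz":0},{"x":0,"y":0,"z":-0.032,"wx":0,"wy":0,"wz":0},{"x":0,"y":0,"z":-0.047,"wx":0,"wy":0,"wz":0},{"x":0,"y":0,"z":-0.062,"wx":0,"wy":0,"wz":0},{"x":0,"y":0,"z":-0.077,"wx":0,"wy":0,"wz":0},{"x":0,"y":0,"z":-0.092,"wx":0,"wy":0,"wz":0},{"x":0,"y":0,"z":-0.104,"wx":0,"wy":0,"wz":0},{"x":0,"y":0,"z":-0.11,"wx":0,"wy":0,"wz":0},{"x":0,"y":0,"z":-0.11,"wx":0,"wy":0,"wz":0}]' 0 60; python3 -c "
from h import *
plan(460.7,-343.5,153,-95.2)
d=vision.read_camera('side');cv2.imwrite('pics/s13.png',cv2.resize(d['img'][130:310,240:480,::-1],None,fx=3.3,fy=3.3,interpolation=cv2.INTER_CUBIC))"
```

```text
clock: 30.35
eef_pos: [582.8, 30.1, 43.6]
ee_rot: [-0.0, -0.64, 0.769, -0.0]
force: [-0.2, -0.6, 0.7]
grip_width: 59.5
clock: 32.15
eef_pos: [583.2, 30.2, 154.8]
ee_rot: [0.001, -0.64, 0.769, -0.0]
force: [-0.3, 0.8, -5.4]
grip_width: 35.2
t 32.15 tcp [583.2  30.2 154.8] yaw -100.4 F [-0.3  0.8 -5.4] w 35.2
shift m [0.3897 0.0528 0.0013] turn deg [-0.1  0.1 -5.2] j [-0.73  0.3   0.75  1.77 -0.23  1.16 -1.67]
```

View pics/s13.png

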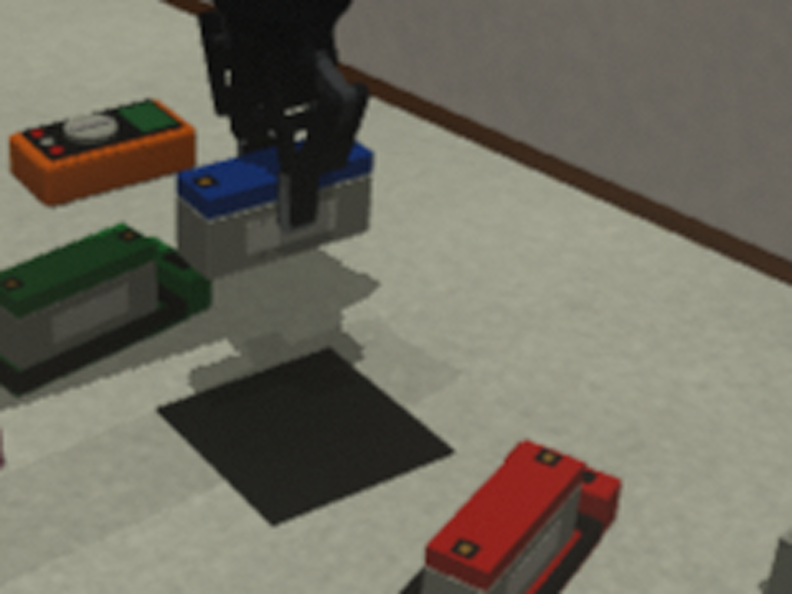

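Blue is held level with its underside about 115 mm up, so it clears red's lid at 58 mm. Carrying it to the blue cradle at (488,275).

```bash
python3 -m creep '[{"x":0.004,"y":0.0005,"z":0,"wx":0,"wy":0,"wz":0},{"x":0.012,"y":0.0016,"z":0,"wx":0,"wy":0,"wz":0},{"x":0.026,"y":0.0035,"z":0,"wx":0,"wy":0,"wz":-0.3},{"x":0.045,"y":0.006,"z":0,"wx":0,"wy":0,"wz":-0.6},{"x":0.067,"y":0.009,"z":0,"wx":0,"wy":0,"wz":-0.9},{"x":0.091,"y":0.0123,"z":0,"wx":0,"wy":0,"wz":-1.2},{"x":0.116,"y":0.0157,"z":0,"wx":0,"wy":0,"wz":-1.5},{"x":0.141,"y":0.0191,"z":0,"wx":0,"wy":0,"wz":-1.9},{"x":0.167,"y":0.0226,"z":0,"wx":0,"wy":0,"wz":-2.2},{"x":0.193,"y":0.0261,"z":0,"wx":0,"wy":0,"wz":-2.6},{"x":0.219,"y":0.0297,"z":0,"wx":0,"wy":0,"wz":-2.9},{"x":0.245,"y":0.0332,"z":0,"wx":0,"wy":0,"wz":-3.3},{"x":0.271,"y":0.0367,"z":0,"wx":0,"wy":0,"wz":-3.6},{"x":0.296,"y":0.0401,"z":0,"wx":0,"wy":0,"wz":-4},{"x":0.32,"y":0.0434,"z":0,"wx":0,"wy":0,"wz":-4.3},{"x":0.342,"y":0.0463,"z":0,"wx":0,"wy":0,"wz":-4.6},{"x":0.361,"y":0.0489,"z":0,"wx":0,"wy":0,"wz":-4.9},{"x":0.376,"y":0.0509,"z":0,"wx":0,"wy":0,"wz":-5.1},{"x":0.386,"y":0.0523,"z":0,"wx":0,"wy":0,"wz":-5.2},{"x":0.3897,"y":0.0528,"z":0,"wx":0,"wy":0,"wz":-5.2}]'; python3 -m creep '[{"x":0,"y":0,"z":0,"wx":0,"wy":0,"wz":0},{"x":0,"y":0,"z":0,"wx":0,"wy":0,"wz":0}]'; python3 -c "
from h import *
plan(460.7,-343.5,46,-95.2)
d=vision.read_camera('top');np.savez('t14.npz',**d);cv2.imwrite('pics/t14.png',cv2.resize(d['img'][190:340,420:600,::-1],None,fx=4,fy=4,interpolation=cv2.INTER_CUBIC))"
```

```text
clock: 34.2
eef_pos: [458.5, -345.3, 153.6]
ee_rot: [-0.0, -0.673, 0.74, 0.0]
force: [-0.2, -0.3, -5.6]
grip_width: 35.0
clock: 34.4
eef_pos: [460.4, -342.7, 153.5]
ee_rot: [0.0, -0.674, 0.738, 0.0]
force: [0.8, 0.0, -5.4]
grip_width: 35.4
t 34.4 tcp [ 460.4 -342.7  153.5] yaw -95.2 F [ 0.8  0.  -5.4] w 35.4
shift m [ 0.0009 -0.0004  0.1075] turn deg [0.  0.1 0. ] j [-0.18  0.32  0.91  1.8  -0.28  1.16 -0.84]
```

View pics/t14.png

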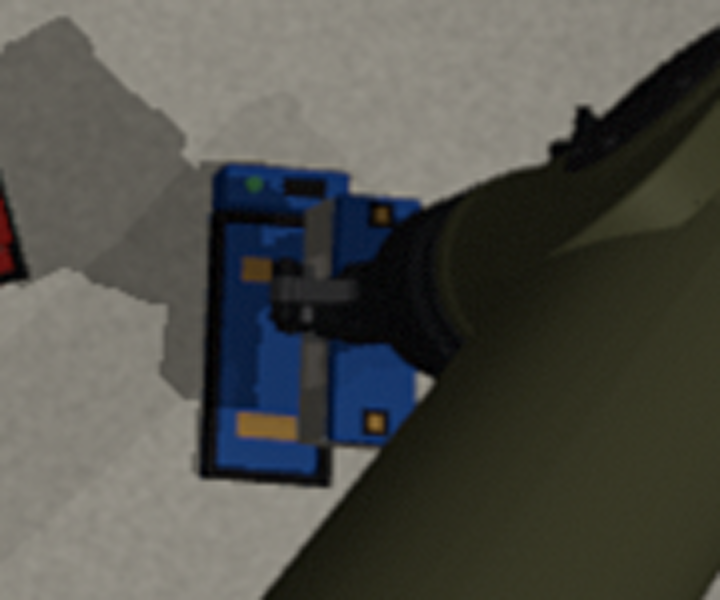

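```bash
python3 -c "
from h import *
d=dict(np.load('t14.npz'))
quad(d,[(333,196),(420,200),(414,446),(327,442)],166.5,(420,190),4)
quad(d,[(224,224),(328,229),(319,474),(213,468)],6,(420,190),4)
W=cloud(d); print(W[190+90,420+92])"
```

```text
[ 459.3 -340.9] sides 38.0 108.6 ang e -93.3 ang g 175.1
[ 460.4 -343.9] sides 53.6 125.9 ang e -93.6 ang g 174.5
[ 441.32062936 -339.25402438  162.79067857]
```

Battery centre is (459.3, -341), pocket (460.5, -343.7), and the angles agree. Descending with a 2 mm shift.

```bash
python3 -m creep '[{"x":0.0015,"y":-0.0005,"z":0.008,"wx":0,"wy":0,"wz":0},{"x":0.0015,"y":-0.0005,"z":0.022,"wx":0,"wy":0,"wz":0},{"x":0.0015,"y":-0.0005,"z":0.04,"wx":0,"wy":0,"wz":0},{"x":0.0015,"y":-0.0005,"z":0.057,"wx":0,"wy":0,"wz":0},{"x":0.0015,"y":-0.0005,"z":0.07,"wx":0,"wy":0,"wz":0},{"x":0.0015,"y":-0.0005,"z":0.08,"wx":0,"wy":0,"wz":0},{"x":0.0015,"y":-0.0005,"z":0.088,"wx":0,"wy":0,"wz":0},{"x":0.0015,"y":-0.0005,"z":0.093,"wx":0,"wy":0,"wz":0},{"x":0.0015,"y":-0.0005,"z":0.095,"wx":0,"wy":0,"wz":0},{"x":0.0015,"y":-0.0005,"z":0.095,"wx":0,"wy":0,"wz":0}]'; python3 -c "
from h import *
plan(460.7,-344,46,-95.2)
d=vision.read_camera('side');cv2.imwrite('pics/s14.png',cv2.resize(d['img'][280:440,350:540,::-1],None,fx=3.7,fy=3.7,interpolation=cv2.INTER_CUBIC))"
```

```text
clock: 35.45
eef_pos: [460.5, -345.2, 58.8]
ee_rot: [0.0, -0.674, 0.739, -0.0]
force: [0.2, 0.4, -5.5]
grip_width: 35.5
t 35.45 tcp [ 460.5 -345.2   58.8] yaw -95.3 F [ 0.2  0.4 -5.5] w 35.5
shift m [-0.0013 -0.      0.0128] turn deg [-0.  -0.  -0.1] j [-0.1   0.45  0.84  1.87 -0.4   1.   -0.75]
```

View pics/s14.png

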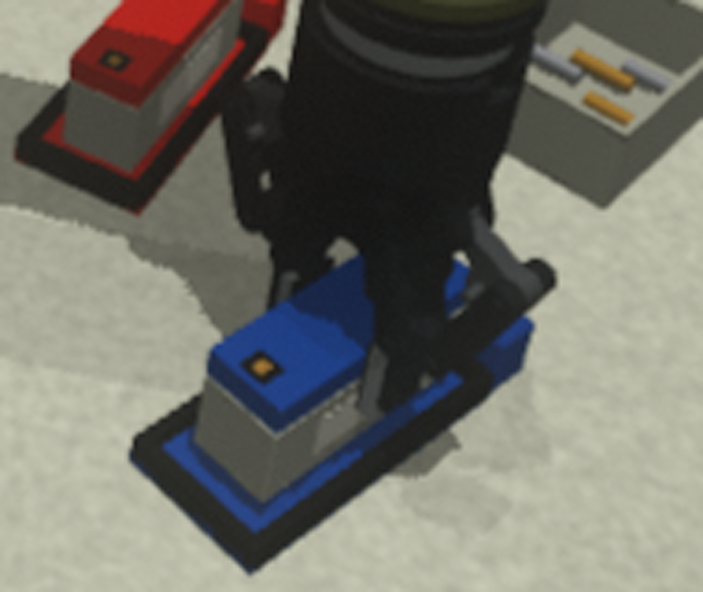

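Blue is well inside the rim. Lowering to touch.

```bash
python3 -m creep '[{"x":-0.001,"y":0,"z":0.004,"wx":0,"wy":0,"wz":0},{"x":-0.001,"y":0,"z":0.008,"wx":0,"wy":0,"wz":0},{"x":-0.001,"y":0,"z":0.01,"wx":0,"wy":0,"wz":0},{"x":-0.001,"y":0,"z":0.0105,"wx":0,"wy":0,"wz":0},{"x":-0.001,"y":0,"z":0.0105,"wx":0,"wy":0,"wz":0}]'
for i in 1 2 3; do python3 -m creep '[{"x":0,"y":0,"z":0.0006,"wx":0,"wy":0,"wz":0},{"x":0,"y":0,"z":0.001,"wx":0,"wy":0,"wz":0}]' | egrep "force|eef_pos"; done
```

```text
clock: 36.0
eef_pos: [460.5, -344.1, 48.1]
ee_rot: [-0.0, -0.674, 0.739, 0.0]
force: [1.0, 0.1, -4.8]
grip_width: 35.3
eef_pos: [460.6, -344.2, 47.3]
force: [-0.3, -0.9, -5.1]
eef_pos: [460.6, -344.2, 46.9]
force: [-4.5, 3.3, 5.9]
eef_pos: [460.6, -344.2, 46.9]
force: [-6.2, 5.4, 14.7]
```

```bash
python3 -m creep '[{"x":0,"y":0,"z":0,"wx":0,"wy":0,"wz":0},{"x":0,"y":0,"z":0,"wx":0,"wy":0,"wz":0},{"x":0,"y":0,"z":0,"wx":0,"wy":0,"wz":0},{"x":0,"y":0,"z":-0.003,"wx":0,"wy":0,"wz":0},{"x":0,"y":0,"z":-0.01,"wx":0,"wy":0,"wz":0},{"x":0,"y":0,"z":-0.025,"wx":0,"wy":0,"wz":0},{"x":0,"y":0,"z":-0.05,"wx":0,"wy":0,"wz":0},{"x":0,"y":0,"z":-0.08,"wx":0,"wy":0,"wz":0},{"x":0,"y":0,"z":-0.11,"wx":0,"wy":0,"wz":0},{"x":0,"y":0,"z":-0.14,"wx":0,"wy":0,"wz":0},{"x":0.02,"y":0,"z":-0.16,"wx":0,"wy":0,"wz":0},{"x":0.06,"y":0.01,"z":-0.17,"wx":0,"wy":0,"wz":0},{"x":0.1,"y":0.02,"z":-0.17,"wx":0,"wy":0,"wz":0},{"x":0.14,"y":0.03,"z":-0.17,"wx":0,"wy":0,"wz":0},{"x":0.16,"y":0.035,"z":-0.17,"wx":0,"wy":0,"wz":0},{"x":0.165,"y":0.035,"z":-0.17,"wx":0,"wy":0,"wz":0},{"x":0.165,"y":0.035,"z":-0.17,"wx":0,"wy":0,"wz":0}]' 0.7; python3 -c "
from seg import *
for n in ('side','top'):
    d=vision.read_camera(n);cv2.imwrite(f'pics/{n}15.png',d['img'][...,::-1])
run(d)
d0=dict(np.load('top0.npz'))
a=cv2.cvtColor(d['img'],cv2.COLOR_RGB2GRAY).astype(int)-cv2.cvtColor(d0['img'],cv2.COLOR_RGB2GRAY)
print('diff meter',abs(a[130:205,130:190]).mean(),'tub',abs(a[122:190,440:498]).mean())
W=cloud(d);M=masks(d['img'])
for n in M:
    m=M[n]&(W[...,2]>46)&(W[...,2]<70);m=cv2.morphologyEx(m.astype(np.uint8),cv2.MORPH_OPEN,np.ones((3,3),np.uint8))
    c=max(cv2.findContours(m,0,2)[0],key=cv2.contourArea)
    q=np.array([px2w(d,*p,58)[:2] for p in c[:,0]],np.float32); print(n,cv2.minAreaRect(q), np.median(W[...,2][m>0]))
"
```

```text
clock: 38.3
eef_pos: [410.3, -505.7, 216.0]
ee_rot: [0.0, -0.673, 0.739, -0.0]
force: [0.0, 0.0, -0.3]
grip_width: 60.2
red [393. 193.] 297 z [17. 29. 33.] [ 633.8 -153.8] [61.8 21.8] -76.0 [ 631.  -150.7   29.2]
red [404. 230.] 1435 z [ 4. 56. 60.] [ 558.2 -173.3] [130.6  56.9] 14.1 [ 552.8 -170.5   56.3]
yellow [153. 239.] 323 z [14. 28. 32.] [544.2 340.7] [62.8 22.5] -88.9 [541.8 340.1  27.9]
yellow [151. 278.] 1370 z [ 4. 56. 60.] [465.3 338.6] [128.6  53.5] -0.6 [460.5 333.4  55.9]
green [239. 203.] 216 z [22. 29. 33.] [617.1 165. ] [61.2 18.7] 89.2 [614.7 166.5  28.7]
green [237. 240.] 1136 z [ 4. 57. 60.] [539.1 167.7] [125.6  52.6] -0.6 [537.3 164.1  56.7]
blue [490. 237.] 254 z [24. 30. 33.] [ 539.2 -348.7] [62.4 20.1] 85.1 [ 536.8 -344.5   29.8]
blue [480. 282.] 355 z [ 2.  6. 14.] [ 460.4 -340.2] [126.9  51.7] -3.3 [ 444.8 -324.3    6.4]
blue [495. 274.] 980 z [53. 58. 61.] [ 460.8 -344.4] [109.8  35.7] -5.3 [ 459.5 -343.1   57.7]
diff meter 5.303555555555556 tub 5.473123732251521
red ((559.0415649414062, -174.16055297851562), (110.51239013671875, 37.62007141113281), 13.014738082885742) 57.60792226661397
yellow ((465.80291748046875, 337.00347900390625), (109.94026184082031, 35.49894332885742), 2.2326948642730713) 57.08364404601525
green ((539.4259643554688, 166.8634033203125), (34.732295989990234, 106.4411849975586), 89.31441497802734) 57.42795404854769
blue ((461.26824951171875, -343.52947998046875), (35.67647171020508, 108.76942443847656), 84.53260040283203) 57.77119309418049
```

View pics/top15.png

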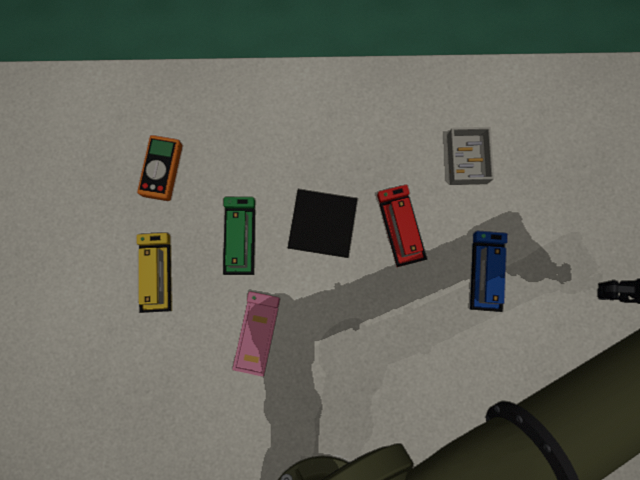

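View pics/side15.png

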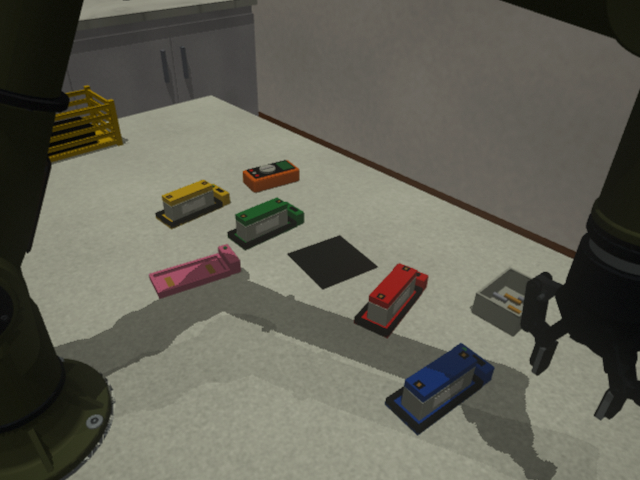

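All four lids are at z ≈ 57–58 mm and sit inside their cradles: yellow (152,278), green (238,240), red (404,230) and blue (490,275). The meter (160,168) and tub (470,156) haven't moved. Handing in.

```bash
python3 -c "
from bench import env
print(env.sign_off())"
```

```text
the job is handed in; nothing more can be done
None
```

All four batteries are in the cradles of their own colour, lid up and flat. I took the stack apart from the top: yellow and red first, then green and blue. The job was handed in at about 38 s, with the gripper open and clear of everything.

- **Seating:** in the last top picture the lids are at about 57–58 mm, against an expected 58 mm. Each lid centre is within about 3 mm of its pocket centre, and the fit allows 8 mm.
- **Forces:** the highest wrist force I read at touchdown was about 17 N, well under the limit.
- **Bystanders:** the multimeter and tub are at the same pixels as at the start, and the pink look-alike was not used.
- **Disagreement:** camera and arm positions differed by about 2–3 mm while I carried yellow, green and blue. That matches the stated calibration error, and I corrected half to all of it while lowering each one. The arm hid red from the top camera, so I aligned it with the side camera and the arm's own position.
- **Failed check:** none of the final checks failed. One early move command was refused for its format and moved nothing.

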